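# Fit up a gusseted pedestal ready for tack welding

### The job

Fit up the pedestal on the clamped base plate, ready for tacking: stand the big tube centred over the bore, put the tall gusset against it on the side of the slotted end and the low gusset opposite, both upright along the plate's long centre line with the square edge close up to the tube, and stand the lug upright close up to the tube, pointing straight out to the left as you look along the plate towards its slotted end. Put the flange ring flat and centred on top of the tube. Set the parts down rather than dropping them, and leave the narrow tube offcut and the angle-iron offcut where they stand.

Things in the scene. Friction and masses are not known exactly. Their poses are not given: they have to be found in the camera images.
- base_plate: Grey steel plate 200 x 150 x 10 mm, fixed. Origin: centre of its underside, on the axis of its 34 mm bore; top 10 mm up. x: along its length to the slotted end (slots 22 x 12 mm at x +82, y +-45 mm); y: to the left looking along x. Two blue strap clamps on the plain end's corners fill x -94 to -70, |y| 54 to 112 mm, up to 36 mm above the table.
- tube: The big tube: bright steel, standing upright, 42.4 mm outside diameter, 36 mm inside, 60 mm tall, about 190 g. Origin: centre of its lower end; z along its axis, up.
- tall_gusset: Tall gusset: bright steel plate 10 mm thick standing on edge, 56 mm long at the foot, 50 mm high, about 160 g. Origin: bottom of its square (vertical) edge, mid-thickness; x along the foot from the square edge to the toe, y across the thickness, z up. Full height over the first 16 mm from the square edge, then a straight slope down to 12 mm at the toe.
- low_gusset: Low gusset: bright steel plate 10 mm thick standing on edge, 36 mm long at the foot, 36 mm high, about 80 g. Origin: bottom of its square (vertical) edge, mid-thickness; x along the foot from the square edge to the toe, y across the thickness, z up. Full height over the first 14 mm from the square edge, then a straight slope down to 10 mm at the toe.
- lug: Lug: rectangular bright steel plate 10 mm thick standing on edge, 36 mm long, 44 mm high, about 110 g, with a 16 mm eye through the thickness 32 mm above its foot. Origin: centre of its underside; x along the 36 mm length, y across the thickness, z up; both ends alike. It is to stand with its length pointing at the tube's axis.
- flange: Flange ring: bright steel ring lying flat, 62 mm outside diameter, 34 mm bore, 14 mm thick, about 230 g. Origin: centre of its underside; z along its axis, up. It wants to lie on the tube's top end, and overhangs the tube by 10 mm all round.
- tube_offcut: Leftover, not to be used: narrow dull tube standing upright, 27 mm outside diameter, 45 mm tall. Origin: centre of its lower end.
- angle_offcut: Leftover, not to be used: dull angle-iron offcut, foot 40 x 50 x 5 mm with a 40 mm high, 5 mm thick upright leg along its -x edge (50 mm long along y). Origin: centre of the underside of the foot.
There are look-alikes about, which are no part of the job. What is shaped like the tall_gusset but orange or yellow is not meant. Leave any turquoise look-alike of the lug alone.

How it is judged:
At the end, for the whole second after the job is handed in: All upright and at rest on the plate: tube within 8 mm of the bore's axis, flange on it within 8 mm; gussets (tall at the slotted side, low opposite) and lug (left) within 12 mm of the tube, 10 mm of the centre line and 0.17 rad; seated within 4 mm in height (horizontal distance between tube and base_plate below 0.008 m and horizontal distance between flange and tube below 0.008 m and z of tube in the frame of base_plate between 0.006 and 0.014 m and angle between each of tube, tall_gusset, low_gusset, lug, flange's own z axis and vertical below 0.07 rad and linear speed of each of tube, tall_gusset, low_gusset, lug, flange below 0.01 m/s and angular speed of each of tube, tall_gusset, low_gusset, lug, flange below 0.1 rad/s and z of tall_gusset in the frame of base_plate between 0.006 and 0.014 m and z of low_gusset in the frame of base_plate between 0.006 and 0.014 m and z of lug in the frame of base_plate between 0.006 and 0.014 m and z of flange in the frame of base_plate between 0.066 and 0.074 m and x of tall_gusset in the frame of base_plate above 0.012 m and y of tall_gusset in the frame of base_plate between -0.01 and 0.01 m and horizontal distance between each of tall_gusset, low_gusset and tube below 0.033 m and angle between the x axis of each of tall_gusset, low_gusset and the x axis of base_plate, either way round below 0.17 rad and x of low_gusset in the frame of base_plate below -0.012 m and y of low_gusset in the frame of base_plate between -0.01 and 0.01 m and y of lug in the frame of base_plate above 0.025 m and x of lug in the frame of base_plate between -0.01 and 0.01 m and horizontal distance between lug and tube below 0.051 m and angle between the x axis of lug and the y axis of base_plate, either way round below 0.17 rad); the robot touches nothing.
It fails at once if a part is dropped or flung (moves faster than 0.7 m/s with no finger on it) ((contact force between tube and the fingers below 0.01 N and linear speed of tube above 0.7 m/s) or (contact force between tall_gusset and the fingers below 0.01 N and linear speed of tall_gusset above 0.7 m/s) or (contact force between low_gusset and the fingers below 0.01 N and linear speed of low_gusset above 0.7 m/s) or (contact force between lug and the fingers below 0.01 N and linear speed of lug above 0.7 m/s) or (contact force between flange and the fingers below 0.01 N and linear speed of flange above 0.7 m/s)).
It fails at once if the tube offcut is shifted more than 25 mm or knocked over (distance of tube_offcut from where it was at the start of the episode above 0.025 m or angle between tube_offcut's own z axis and vertical above 0.5 rad).
It fails at once if the angle offcut is shifted more than 25 mm or knocked over (distance of angle_offcut from where it was at the start of the episode above 0.025 m or angle between angle_offcut's own z axis and vertical above 0.5 rad).
It also fails if it takes over 115 s, if anything falls off the work surface, if the arm or the gripper's body presses on something with over 40 N, if the wrist force passes 120 N, or if a joint passes its speed limit or range.

### The arm

A 7-joint arm with a two-finger parallel gripper is mounted at the origin on the work surface. World frame = base frame: x ahead of the robot, y to its left, z up, the work surface at z = 0. Lengths are in m, angles in rad, forces in N, time in s.
With the tool pointing down it reaches from about 0.4 to 0.85 m from the base axis. Payload 10.4 kg.
Tool frame: the origin (TCP) lies midway between the tips of the shut fingers; the grasp point (between the pads) lies 19 mm behind it (grip_point_offset is the distance from the TCP to the grasp point, in m); y points along the fingers, z is the direction in which the jaws open and shut, and the axes are right-handed (so a half turn about y gives the same grasp; the last joint's range is limited). The gripper opens to 85 mm and grips with 20 to 120 N. Pads are 22 mm wide; open, the fingers measure 114 mm over their backs; the gripper's body (76 mm by 85 mm) begins 54 mm behind the grasp point. The pads swing forward as they close: fully open they stand 13 mm farther back than shut.
Start: joints at [-1.366, 0.332, -0.065, 1.46, 0.022, 1.35, -0.088], TCP at [0.141, 0.609, 0.231] pointing down, gripper open.
Joint ranges: [-2.6, 2.6], [-0.5, 2.12], [-1.47, 1.34], [0.16, 2.42], [-1.27, 4.41], [0.06, 2.06], [-2.6, 2.6]. Speed limits (rad/s): [2.22, 2.22, 2.79, 2.79, 3.14, 3.14, 3.14].

### API

Orientations are given as a unit quaternion [x, y, z, w].
In Python, from workcell import * gives the robot as it stands.
- The arm moves only by the tool send_rows, never from a script. Its argument "motion" is a list of rows, each a list of 7 numbers: the opening in per cent of the stroke, from 0 (shut) to 100 (fully open), then the shift along the tool's x, y, z in m, then the turn, a rotation vector about the tool's x, y, z in rad. In form: [[claw, tx, ty, tz, ax, ay, az], ...]. A call has 1 to 10 rows; each row is the pose to reach, as a shift and turn from the pose commanded when the call began, along the tool's axes at that moment; what a row does not reach only later rows make up. A row lasts 1/12 s, in which the tool goes at most 41.7 mm and 7.16 degrees, less where a joint would pass 70% of its speed; a pose out of reach is approached as far as the arm can. A call with a gripper value outside its range is refused whole. The fingers move at their own pace and stop on an object; "squeeze" is the grip in N (left out, the last holds). Time passes only in rows, so rows that repeat a pose let the fingers close. It gives the time, the measured TCP pose, the force and the opening at its end, in the units of the state.
- get_obs(): the state, without advancing time (a new reading comes with each control period).
- camera(name): name is "scene" or "top" or "wrist"; returns a dict with "pixels" (420x560x3 uint8, red, green, blue), "range_z" (420x560 float32, m along the optical axis (not along the pixel's ray), 0 where there is no reading), "fovy" (degrees; the focal length in pixels is half the picture's height over the tangent of half this angle, whatever the lens; pixels are square), "cx", "cy" (the principal point, pixels), "view" (4x4, takes a point from world to camera coordinates); the wrist camera has in their place "T_tool_cam" (4x4, takes a point from camera to tool coordinates, whose origin is the TCP and whose axes are the tool frame's). Camera axes: x right, y down, z forward; pixel columns grow to the right and rows downward; lengths in m; the calibration is good to about 2 mm. The wrist camera is an equidistant fisheye: a pixel r from the principal point sees the ray r / f radians off the axis. A picture is of the moment at which its call begins: read the wrist's pose just before it.
- hand_in(): hands the job in, once; it reports no verdict.
The state is a dict: "clock": time; "joint_pos": joint angles; "joint_velocities": joint speeds; "tau": joint torques, N m; "position": TCP position; "ee_rot": TCP orientation; "ft_force": force on the tool from outside, world axes, zero at the start; "torque": the same for the moment, N m; "grip_width": opening from 0.0 (shut) to 1.0 (fully open).
Only numpy, scipy, OpenCV 4.12 (cv2) and the standard library are available. Lean on these libraries where they do the work, as an engineer would, in place of code of your own. Each camera call takes 0.05 s, during which the arm holds its last target.

## Working session

There is one attempt and no reset: what is moved stays moved. The work goes in short steps, Python scripts to look and compute and a tool call to move; the robot and the scene stay as the last step left them, time stands still between calls to the robot, and variables do not carry over. Pictures are saved under pics/ and viewed, and the job is handed in when it is done.

Besides the shell and the picture viewer there is one more tool, called after "Request:" as a command line: name --pt "numbers of a row" for each row, then --argument value for the rest. send_rows: Moves the arm, as the interface text tells. Its arguments: {"type":"object","properties":{"motion":{"type":"array"},"squeeze":{"type":"number"}},"required":["motion"]}

```bash
ls; mkdir -p pics
python3 - <<'E'
from workcell import *
import cv2,numpy as np
print(get_obs())
for n in ["scene","top","wrist"]:
    c=camera(n); cv2.imwrite(f"pics/{n}0.png",c["pixels"][:,:,::-1]); np.savez(f"pics/{n}0.npz",**c)
    print(n,{k:v for k,v in c.items() if k not in("pixels","range_z")}, (c["range_z"]>0).mean())
print(get_obs()["clock"])
E
```

```text
pics
{'clock': 0.0, 'joint_pos': array([-1.36559927,  0.33287756, -0.06468485,  1.46096133,  0.02161113,
        1.34991262, -0.08846837]), 'joint_velocities': array([ 0.0024466 ,  0.00043557,  0.00035111, -0.00050753,  0.0004291 ,
       -0.0002405 ,  0.00059847]), 'tau': array([-1.92490515e-04, -6.25442934e+01,  4.87163581e-02, -3.91613889e+01,
        1.59994955e-02,  9.94889473e-03, -1.28832891e-07]), 'position': array([0.14107594, 0.60847079, 0.23050279]), 'ee_rot': array([ 0.70304307, -0.08037877,  0.08032107, -0.70201013]), 'ft_force': array([-0.4759463 , -0.07554411, -0.23887992]), 'torque': array([-0.00222353, -0.01513418,  0.01705572]), 'grip_width': 1.0000528381924203}
scene {'fovy': 45.65370704840502, 'cx': 280.1629864673616, 'cy': 215.9756652315331, 'view': array([[-0.7850516 ,  0.61935559, -0.00962507,  0.3551669 ],
       [ 0.40856895,  0.50606902, -0.75958249, -0.19529221],
       [-0.46558071, -0.60024395, -0.65033976,  1.46224596],
       [ 0.        ,  0.        ,  0.        ,  1.        ]])} 0.9959608843537415
top {'fovy': 57.24710688328818, 'cx': 272.61092314454174, 'cy': 208.83926298142396, 'view': array([[-0.02072502, -0.99967111,  0.01510453,  0.04098656],
       [-0.99802553,  0.01979022, -0.05961037,  0.45103696],
       [ 0.05929184, -0.01631013, -0.99810744,  0.91527405],
       [ 0.        ,  0.        ,  0.        ,  1.        ]])} 0.9959906462585034
wrist {'fovy': 65.70646984690485, 'cx': 275.9059750957124, 'cy': 205.7438071921742, 'T_tool_cam': array([[ 4.62000735e-04,  9.47013848e-01,  3.21192400e-01,
        -8.38129142e-02],
       [-3.24032056e-04, -3.21192275e-01,  9.47013948e-01,
        -1.43469820e-01],
       [ 9.99999841e-01, -5.41597774e-04,  1.58471777e-04,
         6.24116779e-04],
       [ 0.00000000e+00,  0.00000000e+00,  0.00000000e+00,
         1.00000000e+00]])} 0.9959353741496598
0.15
```

View pics/top0.png

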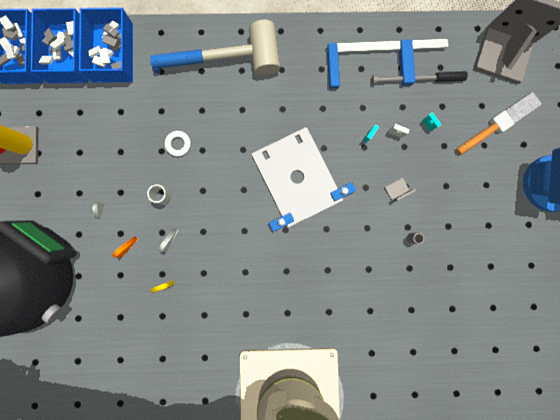

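View pics/scene0.png

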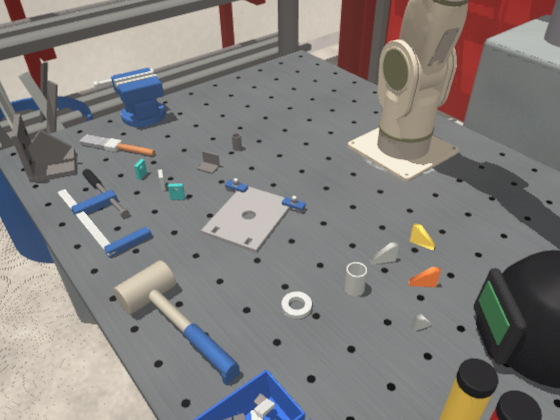

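View pics/wrist0.png

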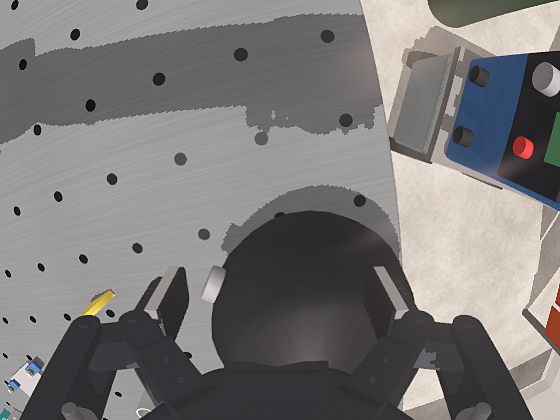

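```bash
cat > h.py <<'E'
import numpy as np, cv2
from scipy.spatial.transform import Rotation as R
def foc(c): return 210/np.tan(np.radians(float(c["fovy"]))/2)
def load(n): return dict(np.load(f"pics/{n}.npz"))
def cloud(c,T=None):
    """world points HxWx3; T = world_tool 4x4 for wrist"""
    f=foc(c); v,u=np.mgrid[0:420,0:560].astype(float)
    x=(u-c["cx"])/f; y=(v-c["cy"])/f; z=c["range_z"].astype(float)
    if "view" in c: P=np.stack([x*z,y*z,z],-1); M=np.linalg.inv(c["view"])
    else:
        r=np.hypot(x,y)+1e-9; k=np.tan(r)/r
        P=np.stack([x*k*z,y*k*z,z],-1); M=T@c["T_tool_cam"]
    P=P@M[:3,:3].T+M[:3,3]; P[z<=0]=np.nan; return P
def tool(o):
    T=np.eye(4);T[:3,:3]=R.from_quat(o["ee_rot"]).as_matrix();T[:3,3]=o["position"];return T
E
python3 - <<'E'
from h import *
c=load("top0");P=cloud(c);
s=load("scene0");Q=cloud(s)
for n,c,P,pts in [("top",c,P,[(300,250),(200,300),(310,180),(268,160),(178,132),(157,190),(100,208),(168,240),(124,247),(400,130),(370,132),(431,121),(415,239),(398,188),(40,270)]),("scene",s,Q,[(270,230),(300,295),(355,268),(160,180),(385,250),(422,325)])]:
  for u,v in pts: print(n,u,v,P[v,u].round(4),c["pixels"][v,u])
E
```

```text
top 300 250 [ 0.351  -0.0328  0.0014] [133 141 135]
top 200 300 [0.2364 0.2108 0.0006] [132 140 140]
top 310 180 [ 0.5208 -0.061   0.0081] [245 244 238]
top 268 160 [0.5714 0.0406 0.0105] [246 243 238]
top 178 132 [0.6433 0.2579 0.014 ] [255 255 251]
top 157 190 [0.5031 0.3101 0.0104] [115 119 110]
top 100 208 [0.4619 0.4451 0.014 ] [124 125 116]
top 168 240 [0.3825 0.2776 0.0363] [238 242 231]
top 124 247 [0.3685 0.3786 0.0389] [255 155   0]
top 400 130 [ 0.6322 -0.275   0.0409] [235 239 226]
top 370 132 [ 0.6276 -0.202   0.0447] [  0 255 244]
top 431 121 [ 0.6588 -0.3598  0.0194] [  0 255 247]
top 415 239 [ 0.3717 -0.3151  0.0013] [81 85 85]
top 398 188 [ 0.4976 -0.2779  0.0026] [203 194 182]
top 40 270 [0.3276 0.5179 0.1298] [38 38 44]
scene 270 230 [0.5234 0.0515 0.0152] [171 166 162]
scene 300 295 [0.5949 0.2468 0.0127] [242 242 236]
scene 355 268 [0.4741 0.2813 0.0418] [145 144 139]
scene 160 180 [ 0.643  -0.2616  0.0375] [141 141 136]
scene 385 250 [0.3826 0.2819 0.0387] [203 202 193]
scene 422 325 [0.4581 0.4525 0.0118] [144 144 137]
```

Run:
```python
from h import *
c=load("top0");im=c["pixels"][:,:,::-1]
a=cv2.resize(im[120:310,60:250],None,fx=4,fy=4,interpolation=cv2.INTER_CUBIC)[:600]
a2=cv2.resize(im[100:250,240:440],(800,600),interpolation=cv2.INTER_CUBIC)
cv2.imwrite("pics/cropL.png",a);cv2.imwrite("pics/cropR.png",a2)
```

```text
(no output)
```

View pics/cropL.png

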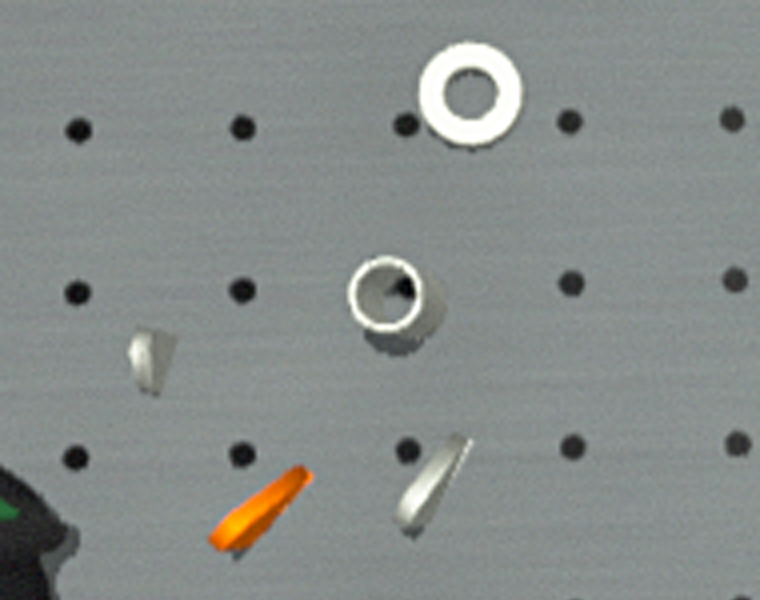

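View pics/cropR.png

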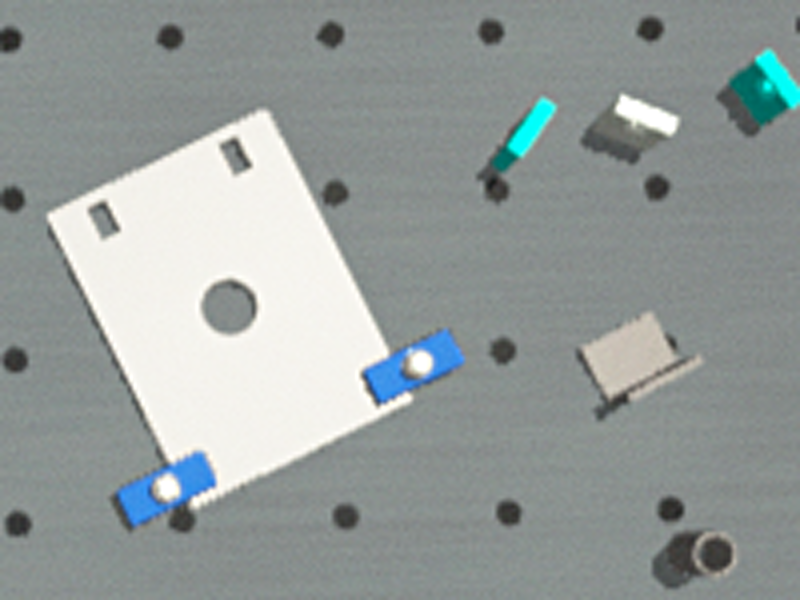

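```bash
cat > m0.py <<'E'
from h import *
c=load("top0");P=cloud(c);s=load("scene0");Q=cloud(s);im=c["pixels"]
f=foc(c)
def ray(u,v,z):
    M=np.linalg.inv(c["view"]);d=M[:3,:3]@[(u-c["cx"])/f,(v-c["cy"])/f,1];o=M[:3,3];return (o+d*(z-o[2])/d[2])[:2]
g=cv2.cvtColor(im,cv2.COLOR_RGB2GRAY)
# bright mask
for name,z,(u0,v0,u1,v1),th in [("flange",.014,(155,122,200,165),200),("tube",.06,(140,176,172,212),185)]:
    m=np.zeros_like(g);m[v0:v1,u0:u1]=(g[v0:v1,u0:u1]>th)*255
    cs,_=cv2.findContours(m,cv2.RETR_EXTERNAL,cv2.CHAIN_APPROX_NONE);k=max(cs,key=cv2.contourArea)
    e=np.array([ray(*p[0],z) for p in k]).astype(np.float32);el=cv2.fitEllipse(e*1000);print(name,np.round(el[0],1),np.round(el[1],1))
# bore & slots
sub=(g[120:235,245:360]<190).astype(np.uint8)*255
cs,h=cv2.findContours(sub,cv2.RETR_CCOMP,cv2.CHAIN_APPROX_NONE)
for k in cs:
    a=cv2.contourArea(k)
    if 30<a<600:
        e=np.array([ray(p[0][0]+245,p[0][1]+120,.010) for p in k]).astype(np.float32)*1000
        print("hole",a,np.round(cv2.minAreaRect(e),1) if False else cv2.minAreaRect(e))
# things with height
for name,(x0,x1,y0,y1) in dict(tall=(.34,.44,.24,.32),low=(.42,.5,.42,.49),lug=(.60,.67,-.32,-.24)).items():
    for nm,PP in (("top",P),("scene",Q)):
        q=PP.reshape(-1,3);q=q[(q[:,0]>x0)&(q[:,0]<x1)&(q[:,1]>y0)&(q[:,1]<y1)&(q[:,2]>.008)]
        r=cv2.minAreaRect((q[:,:2]*1000).astype(np.float32))
        zt=q[:,2].max();t=q[q[:,2]>zt-.006]
        w,V=np.linalg.eigh(np.cov(q[:,:2].T))
        print(name,nm,len(q),"rect",r,"zmax",zt.round(4),"topmean",t.mean(0).round(4),"mean",q.mean(0).round(4),"pca",np.degrees(np.arctan2(V[1,1],V[0,1])).round(1),np.sqrt(w).round(4))
E
python3 m0.py
```

```text
flange [616.6 260.4] [59.1 59.7]
tube [490.5 298.8] [39.9 41.8]
hole 130.5 ((529.722900390625, -28.044721603393555), (31.7120304107666, 31.915395736694336), 88.65782928466797)
hole 36.0 ((585.1585083007812, 46.3817253112793), (20.964963912963867, 12.045398712158203), 25.24166488647461)
hole 33.5 ((623.2806396484375, -35.12457275390625), (20.975988388061523, 12.158023834228516), 25.74075698852539)
hole 37.5 ((421.4805603027344, 10.314519882202148), (17.08179473876953, 15.402240753173828), 43.78630447387695)
hole 40.5 ((495.0654296875, -143.6138153076172), (20.612581253051758, 15.662384986877441), 43.56107711791992)
tall top 176 rect ((384.466796875, 280.8044738769531), (10.578313827514648, 56.041500091552734), 62.42643737792969) zmax 0.0538 topmean [0.3679 0.2891 0.0503] mean [0.3818 0.2805 0.0325] pca 154.9 [0.0032 0.0158]
tall scene 340 rect ((381.1665954589844, 280.0098571777344), (15.569625854492188, 58.19456481933594), 59.8460578918457) zmax 0.0547 topmean [0.3661 0.2881 0.0515] mean [0.3788 0.2839 0.0299] pca 149.8 [0.0031 0.0154]
low top 120 rect ((458.5035705566406, 450.66900634765625), (12.625911712646484, 35.794761657714844), 73.40624237060547) zmax 0.0393 topmean [0.4681 0.4468 0.0359] mean [0.4601 0.4478 0.0243] pca 159.2 [0.0033 0.0101]
low scene 189 rect ((455.696044921875, 449.52252197265625), (12.681044578552246, 37.52609634399414), 71.38095092773438) zmax 0.0422 topmean [0.466  0.4462 0.0385] mean [0.4622 0.4494 0.0245] pca 155.9 [0.0032 0.01  ]
lug top 156 rect ((635.8306884765625, -276.2809143066406), (36.88461685180664, 11.414923667907715), 65.3696060180664) zmax 0.0463 topmean [ 0.6356 -0.2768  0.0435] mean [ 0.6345 -0.2747  0.0328] pca 64.4 [0.0032 0.0112]
lug scene 82 rect ((632.7106323242188, -275.5574645996094), (39.405513763427734, 9.909374237060547), 67.09998321533203) zmax 0.0487 topmean [ 0.6327 -0.2756  0.046 ] mean [ 0.6353 -0.2689  0.0342] pca 66.3 [0.003  0.0113]
```

Run:
```python
from h import *
P=np.concatenate([cloud(load("top0")).reshape(-1,3),cloud(load("scene0")).reshape(-1,3)])
for z0,z1 in [(.02,.06),(.06,.1),(.1,.15),(.15,.2),(.2,.25),(.25,.3)]:
    q=P[(P[:,2]>z0)&(P[:,2]<z1)&(P[:,0]<.45)&(P[:,0]>.1)&(P[:,1]>.39)&(P[:,1]<.75)]
    if len(q): print(z0,len(q),q.min(0).round(3),q.max(0).round(3), "xmax at y<.5:",q[q[:,1]<.5][:,0].max() if (q[:,1]<.5).any() else None, "near", q[np.argmin(np.hypot(q[:,0]-.457,q[:,1]-.45))].round(3))
T=tool(dict(position=[0.14107594, 0.60847079, 0.23050279],ee_rot=[ 0.70304307, -0.08037877,  0.08032107, -0.70201013]));print(T.round(3))
z=T[:3,2];print(np.degrees(np.arctan2(z[1],z[0])))
# highest objects around route
q=P[(P[:,2]>.06)&(P[:,0]>.3)&(P[:,0]<.75)&(abs(P[:,1])<.45)];print(len(q),q[:20].round(3))
```

```text
0.02 2115 [0.189 0.39  0.02 ] [0.45  0.686 0.06 ] xmax at y<.5: 0.4497392933345776 near [0.45  0.449 0.02 ]
0.06 2926 [0.19  0.492 0.06 ] [0.435 0.679 0.1  ] xmax at y<.5: 0.3640535480821052 near [0.381 0.516 0.066]
0.1 6580 [0.19  0.494 0.1  ] [0.434 0.666 0.15 ] xmax at y<.5: 0.36119208016436033 near [0.374 0.509 0.106]
0.15 4218 [0.221 0.524 0.15 ] [0.39  0.641 0.19 ] xmax at y<.5: None near [0.358 0.544 0.151]
[[ 0.974 -0.     0.226  0.141]
 [-0.226 -0.001  0.974  0.608]
 [ 0.    -1.    -0.001  0.231]
 [ 0.     0.     0.     1.   ]]
76.95054471860476
120 [[0.511 0.302 0.062]
 [0.511 0.298 0.06 ]
 [0.511 0.293 0.063]
 [0.509 0.303 0.06 ]
 [0.509 0.3   0.062]
 [0.509 0.298 0.06 ]
 [0.509 0.296 0.061]
 [0.509 0.293 0.062]
 [0.507 0.311 0.062]
 [0.507 0.305 0.06 ]
 [0.506 0.287 0.061]
 [0.504 0.312 0.061]
 [0.502 0.314 0.061]
 [0.502 0.312 0.061]
 [0.501 0.282 0.062]
 [0.5   0.314 0.062]
 [0.498 0.316 0.061]
 [0.498 0.314 0.06 ]
 [0.495 0.318 0.062]
 [0.493 0.316 0.061]]
```

```bash
cat >> h.py <<'E'
def psi(T): return np.degrees(np.arctan2(T[1,2],T[0,2]))
def plan(x,y,z,ps,o=None):
    from workcell import get_obs
    o=o or get_obs(); T=tool(o)
    a=np.radians(ps);Rt=np.array([[np.sin(a),0,np.cos(a)],[-np.cos(a),0,np.sin(a)],[0,-1,0]])
    d=T[:3,:3].T@(np.array([x,y,z])-T[:3,3]);r=R.from_matrix(T[:3,:3].T@Rt).as_rotvec()
    print("t",round(o["clock"],2),"pos",o["position"].round(4),"psi",psi(T).round(1),"grip",round(o["grip_width"],3),"F",o["ft_force"].round(1),"j",np.round(o["joint_pos"],2))
    print("PLAN",d.round(4),r.round(4),"rows>=",round(max(np.linalg.norm(d)/.0417,np.degrees(np.linalg.norm(r))/7.16),1))
def snap(name):
    from workcell import get_obs,camera
    o=get_obs();c=camera("wrist");cv2.imwrite(f"pics/{name}.png",c["pixels"][:,:,::-1]);T=tool(o);np.savez(f"pics/{name}.npz",T=T,**c);return c,cloud(c,T)
E
python3 -c "
from h import *
plan(.490,.299,.20,40)"
```

```text
t 0.15 pos [0.1411 0.6086 0.2307] psi 76.9 grip 1.001 F [-0.2  0.4 -0.7] j [-1.37  0.33 -0.06  1.46  0.02  1.35 -0.09]
PLAN [ 0.4098  0.031  -0.2228] [1.000e-03 6.449e-01 4.000e-04] rows>= 11.2
```

Request:
send_rows --pt "100 0.41 0 -0.223 0 0.645 0" --pt "100 0.41 0 -0.223 0 0.645 0" --pt "100 0.41 0 -0.223 0 0.645 0" --pt "100 0.41 0 -0.223 0 0.645 0" --pt "100 0.41 0 -0.223 0 0.645 0" --pt "100 0.41 0 -0.223 0 0.645 0" --pt "100 0.41 0 -0.223 0 0.645 0" --pt "100 0.41 0 -0.223 0 0.645 0" --pt "100 0.41 0.03 -0.223 0 0.645 0" --pt "100 0.41 0.03 -0.223 0 0.645 0" --squeeze 60

```text
clock: 0.98
position: [0.4526, 0.3321, 0.2133]
ee_rot: [-0.64, 0.299, -0.299, 0.641]
ft_force: [0.1, 0.6, -1.4]
grip_width: 1.002
```

```bash
python3 -c "
from h import *
plan(.490,.299,.12,40)
c,P=snap('w1')"
```

```text
t 0.98 pos [0.4526 0.3321 0.2133] psi 40.0 grip 1.002 F [ 0.1  0.6 -1.4] j [-0.94  0.2   0.26  1.67 -0.05  1.27  0.03]
PLAN [0.0494 0.0933 0.0072] [-0.0013 -0.0001 -0.0002] rows>= 2.5
```

View pics/w1.png

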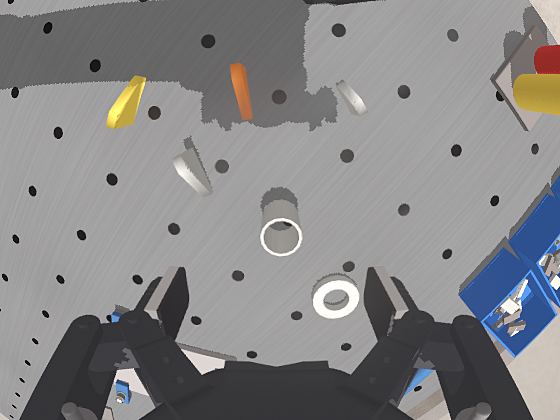

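```bash
cat > mw.py <<'E'
from h import *
import sys
def rect(P,x0,x1,y0,y1,z0=.008,z1=.2):
    q=P.reshape(-1,3);q=q[(q[:,0]>x0)&(q[:,0]<x1)&(q[:,1]>y0)&(q[:,1]<y1)&(q[:,2]>z0)&(q[:,2]<z1)]
    return q
def rep(n,q):
    r=cv2.minAreaRect((q[:,:2]*1000).astype(np.float32));zt=np.percentile(q[:,2],99);t=q[q[:,2]>zt-.005]
    a=r[2] if r[1][0]>r[1][1] else r[2]+90
    print(n,len(q),"ctr",np.round(r[0],1),"size",np.round(r[1],1),"longdir",round(a,1),"zmax",zt.round(4),"topmean",t.mean(0).round(4),"mean",q.mean(0).round(4))
E
python3 - <<'E'
from mw import *
d=load("w1");P=cloud(d,d["T"])
rep("tall",rect(P,.34,.44,.24,.32));rep("low",rect(P,.42,.5,.42,.49))
q=rect(P,.45,.53,.26,.34,.054,.066);rep("tubetop",q)
q=rect(P,.58,.66,.22,.3,.008,.02);rep("flange",q)
q=rect(P,.35,.45,.2,.35,-.02,.005); print("table z",q[:,2].mean())
E
```

```text
tall 888 ctr [381.5 280.1] size [11.6 56. ] longdir 152.1 zmax 0.0517 topmean [0.3656 0.2889 0.0502] mean [0.378  0.2845 0.0331]
low 475 ctr [456.1 449.3] size [11.  36.4] longdir 161.5 zmax 0.0381 topmean [0.4648 0.446  0.0364] mean [0.4568 0.4478 0.0272]
tubetop 527 ctr [487.7 297.5] size [41.3 41.7] longdir 131.6 zmax 0.062 topmean [0.4874 0.2979 0.0601] mean [0.4876 0.2975 0.0593]
flange 1144 ctr [613.6 259.7] size [61.1 61.2] longdir 132.1 zmax 0.0162 topmean [0.6126 0.2604 0.0144] mean [0.6119 0.2608 0.014 ]
table z 0.0008000138077621527
```

```bash
python3 -c "
from h import *
plan(.488,.2977,.022,40)"
```

```text
t 1.03 pos [0.4585 0.324  0.2111] psi 39.4 grip 1.002 F [ 4.6 -7.5 -1.4] j [-0.94  0.2   0.27  1.68 -0.05  1.27  0.03]
PLAN [0.0383 0.1893 0.0063] [ 0.0012 -0.0097  0.0043] rows>= 4.6
```

Request:
send_rows --pt "100 0 0 0 0 0 0" --pt "100 0 0 0 0 0 0"

```text
clock: 1.2
position: [0.4514, 0.333, 0.2126]
ee_rot: [0.641, -0.3, 0.299, -0.64]
ft_force: [-0.4, 0.1, -0.1]
grip_width: 1.002
```

```bash
python3 -c "
from h import *
plan(.488,.2977,.022,40)"
```

```text
t 1.2 pos [0.4514 0.333  0.2126] psi 39.9 grip 1.002 F [-0.4  0.1 -0.1] j [-0.94  0.2   0.26  1.67 -0.05  1.27  0.02]
PLAN [0.0506 0.1906 0.0056] [ 0.0009 -0.0019 -0.0002] rows>= 4.7
```

Request:
send_rows --pt "100 0.035 0.01 0.005 0 0 0" --pt "100 0.05 0.04 0.0055 0 0 0" --pt "100 0.05 0.08 0.0055 0 0 0" --pt "100 0.05 0.08 0.0055 0 0 0"

```text
clock: 1.53
position: [0.4839, 0.2973, 0.1266]
ee_rot: [0.644, -0.3, 0.297, -0.638]
ft_force: [-0.8, 0.7, -1.1]
grip_width: 1.0
```

```bash
python3 -c "
from mw import *
plan(.488,.2977,.022,40)
c,P=snap('w2')
q=rect(P,.45,.53,.26,.34,.054,.066);rep('tubetop',q)
rep('tall',rect(P,.34,.44,.24,.32))
rep('flange',rect(P,.58,.66,.22,.3,.008,.02))
"
```

```text
t 1.53 pos [0.4839 0.2973 0.1266] psi 40.0 grip 1.0 F [-0.8  0.7 -1.1] j [-0.87  0.3   0.29  1.75 -0.09  1.12  0.14]
PLAN [0.0024 0.1045 0.0044] [ 0.0098  0.0007 -0.0006] rows>= 2.5
tubetop 1049 ctr [488.2 297.5] size [41.4 41.9] longdir 158.9 zmax 0.0621 topmean [0.4879 0.2978 0.0602] mean [0.4881 0.2977 0.0595]
tall 4780 ctr [402.8 280.1] size [31.  93.1] longdir 152.7 zmax 0.1995 topmean [0.4326 0.2612 0.1968] mean [0.4132 0.2731 0.1299]
flange 1358 ctr [610.2 252.9] size [46.3 62. ] longdir 145.4 zmax 0.016 topmean [0.6072 0.2538 0.0143] mean [0.6069 0.2546 0.0139]
```

Request:
send_rows --pt "100 0.001 0.04 0.002 0 0 0" --pt "100 0.001 0.08 0.002 0 0 0" --pt "100 0.001 0.102 0.002 0 0 0" --pt "100 0.001 0.102 0.002 0 0 0" --pt "40 0.001 0.102 0.002 0 0 0" --pt "30 0.001 0.102 0.002 0 0 0" --pt "30 0.001 0.102 0.002 0 0 0" --pt "30 0.001 0.102 0.002 0 0 0" --pt "30 0.001 0.102 0.002 0 0 0" --pt "30 0.001 0.102 0.002 0 0 0"

```text
clock: 2.42
position: [0.4909, 0.3006, 0.0339]
ee_rot: [-0.639, 0.299, -0.299, 0.642]
ft_force: [-2.9, -1.2, 12.3]
grip_width: 0.476
```

```bash
python3 -c "
from mw import *
plan(.53,-.028,.15,40)
"
```

```text
t 2.42 pos [0.4909 0.3006 0.0339] psi 40.0 grip 0.476 F [-2.9 -1.2 12.3] j [-0.85  0.42  0.27  1.81 -0.14  0.92  0.18]
PLAN [ 0.2768 -0.117  -0.1808] [-0.0039 -0.0002 -0.0006] rows>= 8.4
```

Request:
send_rows --pt "30 0 0 0 0 0 0" --pt "30 0 0 0 0 0 0"

```text
clock: 2.58
position: [0.4909, 0.3006, 0.0339]
ee_rot: [-0.64, 0.299, -0.299, 0.642]
ft_force: [-3.5, -2.0, 11.6]
grip_width: 0.477
```

```bash
python3 -c "
from mw import *
plan(.53,-.028,.15,40)
snap('w3')
"
```

```text
t 2.58 pos [0.4909 0.3006 0.0339] psi 40.0 grip 0.477 F [-3.5 -2.  11.6] j [-0.85  0.42  0.27  1.81 -0.14  0.92  0.17]
PLAN [ 0.2768 -0.117  -0.1808] [-0.0039 -0.0002 -0.0006] rows>= 8.4
```

View pics/w3.png

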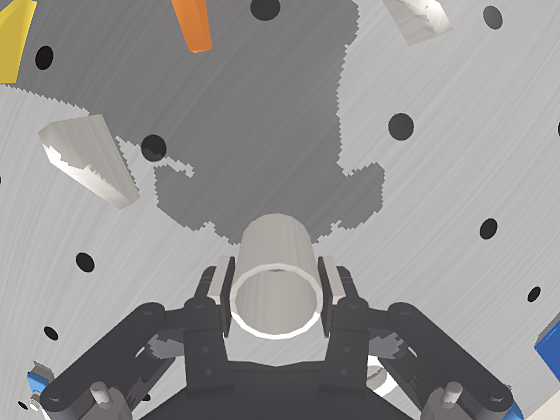

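```bash
python3 -c "
from mw import *
d=load('w3');P=cloud(d,d['T'])
q=rect(P,.455,.525,.265,.335,.055,.064);rep('tubetop',q)
T=np.linalg.inv(d['T']);t=q@T[:3,:3].T+T[:3,3]
m=(abs(t[:,2])<.0225);t=t[m];r=cv2.minAreaRect((t[:,[0,2]]*1000).astype(np.float32));print(r,t.min(0),t.max(0))
"
```

```text
tubetop 3428 ctr [488.7 305.9] size [53.4 49.3] longdir 78.6 zmax 0.0637 topmean [0.489  0.3023 0.0607] mean [0.4893 0.3023 0.0595]
((0.885223388671875, -1.211343765258789), (44.74521255493164, 42.81430435180664), 85.01753234863281) [-0.02050134 -0.0301499  -0.02248194] [ 0.02247416 -0.02102509  0.02240445]
```

Request:
send_rows --pt "30 0 -0.03 0 0 0 0" --pt "30 0 -0.07 0 0 0 0" --pt "30 0.02 -0.1 -0.013 0 0 0" --pt "30 0.05 -0.11 -0.033 0 0 0" --pt "30 0.08 -0.11 -0.055 0 0 0" --pt "30 0.11 -0.11 -0.075 0 0 0" --pt "30 0.14 -0.11 -0.095 0 0 0" --pt "30 0.17 -0.11 -0.113 0 0 0" --pt "30 0.19 -0.11 -0.126 0 0 0" --pt "30 0.2 -0.11 -0.13 0 0 0"

```text
clock: 3.47
position: [0.5191, 0.0583, 0.1423]
ee_rot: [-0.64, 0.3, -0.301, 0.64]
ft_force: [0.3, 0.7, -2.1]
grip_width: 0.477
```

```bash
python3 -c "
from mw import *
c,P=snap('w4')
plan(.527,-.029,.10,40)
"
```

```text
t 3.52 pos [0.5197 0.0581 0.1423] psi 39.7 grip 0.475 F [ 0.8 -1.1 -0.7] j [-0.6   0.18  0.44  1.87 -0.09  1.11  0.57]
PLAN [ 0.0716  0.0423 -0.05  ] [-0.0014 -0.0056  0.0014] rows>= 2.3
```

View pics/w4.png

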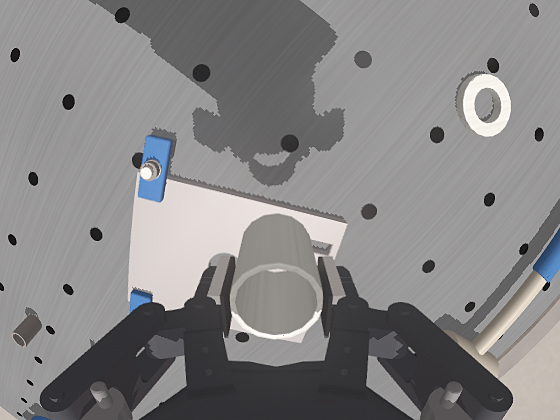

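```bash
cat > plate.py <<'E'
from mw import *
def platefit(n):
    d=load(n);P=cloud(d,d["T"])
    q=rect(P,.60,.66,.22,.3,.008,.02)
    rep("flange",rect(P,.57,.66,.21,.31,.008,.02))
    im=d["pixels"].astype(int)
    m=((P[...,2]>.006)&(P[...,2]<.0145)&(im.min(-1)>150)).astype(np.uint8)
    m[np.isnan(P[...,2])]=0
    X=(P[...,0]-.527)*np.cos(np.radians(25))+(P[...,1]+.029)*np.sin(np.radians(25));Y=-(P[...,0]-.527)*np.sin(np.radians(25))+(P[...,1]+.029)*np.cos(np.radians(25))
    a=X[m>0];b=Y[m>0];k=(abs(a)<.115)&(abs(b)<.09);a=a[k];b=b[k]
    # left edge: max Y per X bin ; end edge: max X per Y bin
    for nm,u,w,lo,hi in (("left y=+75",a,b,-.06,.09),("right y=-75",a,-b,-.06,.09),("end x=+100",b,a,-.07,.07),("plain x=-100",b,-a,-.04,.04)):
        B=np.arange(lo,hi,.004);pts=[]
        for t in B:
            s=w[(u>t)&(u<t+.004)]
            if len(s)>5: pts.append((t+.002,np.percentile(s,99)))
        if len(pts)>3:
            pts=np.array(pts);
            print(nm,(pts*1000).round(1).tolist())
E
python3 -c "
from plate import *
platefit('w4')"
```

```text
flange 1939 ctr [614.3 258.6] size [61.5 60.8] longdir 66.4 zmax 0.0164 topmean [0.6131 0.2572 0.0146] mean [0.6126 0.2568 0.0141]
left y=+75 [[-58.0, 72.6], [-54.0, 72.5], [-50.0, 72.5], [-46.0, 72.7], [-42.0, 72.7], [-38.0, 72.7], [-34.0, 73.0], [-30.0, 72.8], [-26.0, 72.9], [-22.0, 73.0], [-18.0, 72.9], [-14.0, 73.2], [-10.0, 73.4], [-6.0, 73.3], [-2.0, 73.2], [2.0, 73.2], [6.0, 73.2], [10.0, 73.4], [14.0, 73.2], [18.0, 73.4], [22.0, 73.4], [26.0, 73.5], [30.0, 73.3], [34.0, 73.4], [38.0, 73.5], [42.0, 73.6], [46.0, 73.5], [50.0, 73.3], [54.0, 73.5], [58.0, 73.7], [62.0, 73.6], [66.0, 73.5], [70.0, 73.0], [74.0, 73.1], [78.0, 73.2], [82.0, 73.3], [86.0, 73.3], [90.0, 73.4]]
right y=-75 [[-58.0, 66.1], [-54.0, 71.2], [-50.0, 69.8], [-46.0, 67.0], [-42.0, 65.3], [-38.0, 62.6], [-34.0, 55.6], [-30.0, 46.4], [-26.0, 42.6], [-22.0, 24.4], [-18.0, 5.2], [-14.0, -7.9], [-10.0, -13.7], [-6.0, -15.2], [-2.0, -15.8], [2.0, -16.0], [6.0, -15.1], [10.0, -13.6], [14.0, -49.0], [18.0, 74.8], [22.0, 76.1], [26.0, 75.7], [30.0, 75.7], [34.0, 76.3], [38.0, 76.6], [42.0, 75.9], [46.0, 42.1], [50.0,
[... 279 characters left out ...]
0, -26.9], [-36.0, -26.1], [-32.0, -24.6], [-28.0, -24.1], [-24.0, -24.2], [-20.0, -23.1], [-16.0, -22.7], [-12.0, -21.3], [-8.0, -20.0], [-4.0, -18.0], [0.0, -17.4], [4.0, -16.4], [8.0, 48.2], [12.0, 54.0], [16.0, 8.2], [20.0, 8.5], [24.0, 8.8], [28.0, 84.0], [32.0, 82.5], [36.0, 97.6], [40.0, 98.2], [44.0, 98.4], [48.0, 98.4], [52.0, 99.0], [56.0, 98.4], [60.0, 98.4], [64.0, 98.3], [68.0, 98.2]]
plain x=-100 [[-38.0, 98.7], [-34.0, 98.9], [-30.0, 98.8], [-26.0, 99.3], [-22.0, 99.0], [-18.0, 98.2], [-14.0, 98.6], [-10.0, 98.9], [-6.0, 98.9], [-2.0, 98.7], [2.0, 97.9], [6.0, 98.9], [10.0, 99.1], [14.0, 98.7], [18.0, 98.0], [22.0, 98.2], [26.0, 98.2], [30.0, 98.3], [34.0, 98.5], [38.0, 99.0]]
```

Request:
send_rows --pt "30 0.03 0.01 -0.022 0 0 0" --pt "30 0.06 0.03 -0.042 0 0 0" --pt "30 0.072 0.055 -0.05 0 0 0" --pt "30 0.072 0.07 -0.05 0 0 0" --pt "30 0.072 0.075 -0.05 0 0 0" --pt "30 0.072 0.075 -0.05 0 0 0"

```text
clock: 4.02
position: [0.5262, -0.0233, 0.0654]
ee_rot: [0.641, -0.299, 0.298, -0.641]
ft_force: [0.3, 1.0, -1.8]
grip_width: 0.477
```

```bash
python3 -c "
from mw import *
plan(.527,-.0296,.044,40)
"
```

```text
t 4.02 pos [ 0.5262 -0.0233  0.0654] psi 40.1 grip 0.477 F [ 0.3  1.  -1.8] j [-0.46  0.3   0.48  1.92 -0.17  0.96  0.8 ]
PLAN [ 0.0054  0.0213 -0.0034] [ 0.0011  0.0012 -0.0015] rows>= 0.5
```

Request:
send_rows --pt "30 0.005 0.005 -0.003 0 0 0" --pt "30 0.005 0.012 -0.003 0 0 0" --pt "30 0.005 0.017 -0.003 0 0 0" --pt "30 0.005 0.02 -0.003 0 0 0" --pt "30 0.005 0.02 -0.003 0 0 0"

```text
clock: 4.43
position: [0.5272, -0.0301, 0.0455]
ee_rot: [0.641, -0.299, 0.298, -0.641]
ft_force: [0.3, 0.9, -2.3]
grip_width: 0.48
```

```bash
python3 -c "
from mw import *
plan(.527,-.0296,.044,40)
"
```

```text
t 4.43 pos [ 0.5272 -0.0301  0.0455] psi 40.0 grip 0.48 F [ 0.3  0.9 -2.3] j [-0.44  0.33  0.48  1.93 -0.19  0.92  0.83]
PLAN [-0.0005  0.0015  0.0001] [ 0.0006  0.0003 -0.0006] rows>= 0.0
```

Lower until contact shows (fz rise), then open.

Request:
send_rows --pt "30 0 0.0015 0 0 0 0" --pt "30 0 0.002 0 0 0 0" --pt "30 0 0.002 0 0 0 0"

```text
clock: 4.68
position: [0.5277, -0.0303, 0.0441]
ee_rot: [-0.641, 0.299, -0.299, 0.641]
ft_force: [-0.5, -0.2, -2.3]
grip_width: 0.474
```

Request:
send_rows --pt "30 0 0.001 0 0 0 0" --pt "30 0 0.002 0 0 0 0" --pt "30 0 0.002 0 0 0 0"

```text
clock: 4.93
position: [0.528, -0.0305, 0.0438]
ee_rot: [-0.64, 0.299, -0.299, 0.641]
ft_force: [-9.5, -0.1, 22.0]
grip_width: 0.475
```

Request:
send_rows --pt "30 0 -0.0015 0 0 0 0" --pt "55 0 -0.0015 0 0 0 0" --pt "75 0 -0.0015 0 0 0 0" --pt "100 0 -0.0015 0 0 0 0" --pt "100 0 -0.0015 0 0 0 0" --pt "100 0 -0.03 0 0 0 0" --pt "100 0 -0.07 0 0 0 0" --pt "100 0 -0.11 0 0 0 0" --pt "100 0 -0.13 0 0 0 0" --pt "100 0 -0.13 0 0 0 0"

```text
clock: 5.77
position: [0.5301, -0.0306, 0.177]
ee_rot: [-0.639, 0.297, -0.301, 0.642]
ft_force: [1.0, -0.2, 0.7]
grip_width: 1.0
```

```bash
python3 -c "
from mw import *
c,P=snap('w5')
q=rect(P,.49,.57,-.07,.01,.064,.078);rep('tubetop',q)
plan(.378,.2835,.15,62)
"
```

```text
tubetop 750 ctr [527.9 -31.2] size [41.4 41.5] longdir 116.6 zmax 0.0721 topmean [ 0.5276 -0.0309  0.0703] mean [ 0.5278 -0.0312  0.0696]
t 5.82 pos [ 0.529  -0.0304  0.1744] psi 40.0 grip 1.001 F [ 0.6 -0.1 -1.1] j [-0.49  0.16  0.51  1.82 -0.09  1.18  0.75]
PLAN [-0.3376  0.024   0.086 ] [-0.0037 -0.384   0.0028] rows>= 8.4
```

View pics/w5.png

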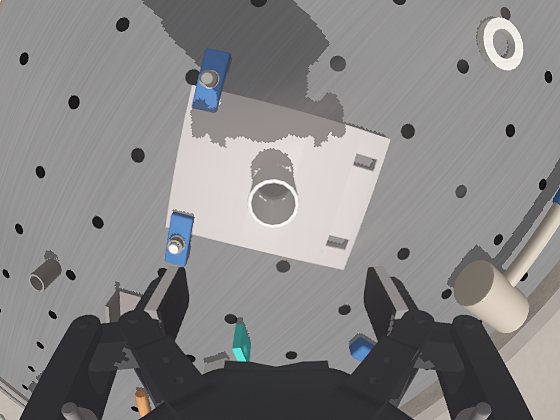

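```bash
python3 -c "
from plate import *
platefit('w5')" | cut -c1-700
```

```text
flange 1377 ctr [615.2 258.2] size [61.8 60.7] longdir 10.3 zmax 0.0165 topmean [0.6136 0.2566 0.0146] mean [0.6131 0.2559 0.0141]
left y=+75 [[-58.0, 21.9], [-54.0, 31.0], [-50.0, 31.4], [-46.0, 33.2], [-42.0, 35.0], [-38.0, 34.9], [-34.0, 34.4], [-30.0, 33.7], [-26.0, 34.3], [-22.0, 35.1], [-18.0, 35.8], [-14.0, 37.1], [-10.0, 39.6], [-6.0, 41.9], [-2.0, 44.8], [2.0, 48.8], [6.0, 49.0], [10.0, 48.9], [14.0, 49.0], [18.0, 50.2], [22.0, 53.1], [26.0, 51.6], [30.0, 44.1], [34.0, 49.8], [38.0, 58.7], [42.0, 59.1], [46.0, 58.4], [50.0, 60.1], [54.0, 72.2], [58.0, 72.3], [62.0, 72.1], [66.0, 72.1], [70.0, 71.7], [74.0, 71.7], [78.0, 72.0], [82.0, 72.2], [86.0, 71.9], [90.0, 71.9]]
right y=-75 [[-58.0, 75.5], [-54.0, 75.4], [-50.0, 75.6], [-46.0, 75.2], [-42.0, 75.4], [-38.0, 75.1], [-34.0, 75.4], [-30.0, 75.5], [-26.0, 75.2], [-22.0, 75.8], [-18.0, 76.0], [-14.0, 75.9], [-10.0, 76.0], [-6.0, 75.5], [-2.0, 76.2], [2.0, 75.7], [6.0, 75.6], [10.0, 75.7], [14.0, 76.0], [18.0, 75.8], [22.0, 75.3], [26.0, 75.1], [30.0, 75.5], [34.0, 75.1], [38.0, 75.0], [42.0, 74.5], [46.0, 75.2], [50.0, 75.5]
[... 256 characters left out ...]
], [-40.0, 99.0], [-36.0, 98.4], [-32.0, 98.0], [-28.0, 98.1], [-24.0, 97.9], [-20.0, 98.1], [-16.0, 98.1], [-12.0, 98.0], [-8.0, 98.2], [-4.0, 98.4], [0.0, 98.5], [4.0, 98.1], [8.0, 99.0], [12.0, 98.5], [16.0, 97.4], [20.0, 97.9], [24.0, 98.1], [28.0, 98.7], [32.0, 98.6], [36.0, 98.5], [40.0, 98.7], [44.0, 99.4], [48.0, 99.6], [52.0, 99.4], [56.0, 99.6], [60.0, 99.6], [64.0, 100.0], [68.0, 99.4]]
plain x=-100 [[-38.0, 98.7], [-34.0, 98.4], [-30.0, 99.0], [-26.0, 98.1], [-22.0, 98.5], [-18.0, 98.8], [-14.0, 98.3], [-10.0, 98.4], [-6.0, 98.8], [-2.0, 98.6], [2.0, 98.3], [6.0, 97.9], [10.0, 97.5], [14.0, 97.7], [18.0, 97.7], [22.0, 98.0], [26.0, 97.8], [30.0, 98.1], [34.0, 98.2], [38.0, 98.6]]
```

```bash
python3 -c "
from mw import *
plan(.372,.285,.14,62)
"
```

```text
t 5.82 pos [ 0.529  -0.0304  0.1744] psi 40.0 grip 1.001 F [ 0.6 -0.1 -1.1] j [-0.49  0.16  0.51  1.82 -0.09  1.18  0.75]
PLAN [-0.3426  0.034   0.0823] [-0.0037 -0.384   0.0028] rows>= 8.5
```

Request:
send_rows --pt "50 -0.035 0 0.008 0 -0.04 0" --pt "50 -0.075 0 0.018 0 -0.1 0" --pt "50 -0.115 0 0.028 0 -0.16 0" --pt "50 -0.155 0 0.037 0 -0.22 0" --pt "50 -0.195 0 0.047 0 -0.28 0" --pt "50 -0.235 0 0.057 0 -0.34 0" --pt "50 -0.275 0.005 0.066 0 -0.384 0" --pt "50 -0.31 0.01 0.075 0 -0.384 0" --pt "50 -0.333 0.02 0.08 0 -0.384 0" --pt "50 -0.342 0.033 0.082 0 -0.384 0"

```text
clock: 6.65
position: [0.368, 0.2878, 0.138]
ee_rot: [-0.686, 0.17, -0.169, 0.687]
ft_force: [0.0, 0.0, -0.1]
grip_width: 0.5
```

Request:
send_rows --pt "50 0 0 0 0 0 0" --pt "50 0 0 0 0 0 0"

```text
clock: 6.82
position: [0.3699, 0.2834, 0.1378]
ee_rot: [0.687, -0.171, 0.17, -0.685]
ft_force: [1.4, -0.6, 0.7]
grip_width: 0.502
```

```bash
python3 -c "
from mw import *
c,P=snap('w6')
rep('tall',rect(P,.33,.43,.24,.33,.008,.056))
rep('low',rect(P,.42,.5,.42,.49,.008,.04))
plan(.372,.285,.012,62)
"
```

```text
tall 771 ctr [381.4 279.6] size [ 9.9 56.6] longdir 152.6 zmax 0.052 topmean [0.3643 0.2883 0.0505] mean [0.3723 0.2843 0.0386]
low 788 ctr [456.1 449. ] size [12.2 37.1] longdir 160.5 zmax 0.0379 topmean [0.4643 0.4455 0.0361] mean [0.4563 0.4466 0.024 ]
t 6.87 pos [0.3708 0.2831 0.1386] psi 61.9 grip 0.5 F [ 1.   0.4 -0.7] j [-0.9   0.06  0.15  1.99 -0.01  1.1   0.34]
PLAN [0.0002 0.1266 0.0024] [ 0.0016 -0.001  -0.0002] rows>= 3.0
```

View pics/w6.png

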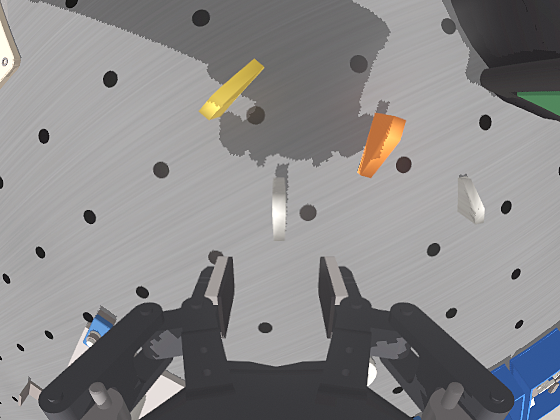

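Request:
send_rows --pt "50 0 0.04 0.002 0 0 0" --pt "50 0 0.08 0.002 0 0 0" --pt "50 0 0.11 0.002 0 0 0" --pt "50 0 0.122 0.002 0 0 0" --pt "50 0 0.122 0.002 0 0 0" --pt "30 0 0.122 0.002 0 0 0" --pt "15 0 0.122 0.002 0 0 0" --pt "0 0 0.122 0.002 0 0 0" --pt "0 0 0.122 0.002 0 0 0" --pt "0 0 0.122 0.002 0 0 0"

```text
clock: 7.7
position: [0.3729, 0.2867, 0.0188]
ee_rot: [-0.685, 0.171, -0.172, 0.687]
ft_force: [-0.1, -1.5, 8.6]
grip_width: 0.108
```

```bash
python3 -c "
from mw import *
plan(.372,.285,.15,62)
"
```

```text
t 7.7 pos [0.3729 0.2867 0.0188] psi 62.0 grip 0.108 F [-0.1 -1.5  8.6] j [-0.89  0.24  0.15  2.08 -0.05  0.82  0.37]
PLAN [ 0.0002 -0.1312 -0.0015] [-0.0031 -0.0005  0.0011] rows>= 3.1
```

Request:
send_rows --pt "0 0 -0.03 0 0 0 0" --pt "0 0 -0.07 0 0 0 0" --pt "0 0 -0.105 0 0 0 0" --pt "0 0 -0.12 0 0 0 0"

```text
clock: 8.03
position: [0.3731, 0.2873, 0.1424]
ee_rot: [-0.684, 0.17, -0.172, 0.688]
ft_force: [1.0, 1.5, -1.7]
grip_width: 0.104
```

```bash
python3 -c "
from mw import *
plan(.567,-.0127,.14,115)
"
```

```text
t 8.03 pos [0.3731 0.2873 0.1424] psi 62.0 grip 0.104 F [ 1.   1.5 -1.7] j [-0.9   0.06  0.15  1.98 -0.01  1.1   0.34]
PLAN [ 0.3121  0.0018 -0.1737] [-0.0053 -0.9254  0.0047] rows>= 8.6
```

Request:
send_rows --pt "0 0.025 0 -0.014 0 -0.1 0" --pt "0 0.06 0 -0.033 0 -0.2 0" --pt "0 0.095 0 -0.053 0 -0.31 0" --pt "0 0.13 0 -0.072 0 -0.42 0" --pt "0 0.165 0 -0.092 0 -0.53 0" --pt "0 0.2 0 -0.111 0 -0.64 0" --pt "0 0.235 0 -0.131 0 -0.75 0" --pt "0 0.265 0 -0.148 0 -0.85 0" --pt "0 0.29 0 -0.162 0 -0.92 0" --pt "0 0.307 0 -0.171 0 -0.925 0"

```text
clock: 8.87
position: [0.5634, -0.0121, 0.138]
ee_rot: [0.69, 0.155, -0.154, -0.69]
ft_force: [0.4, -0.4, -1.2]
grip_width: 0.103
```

Request:
send_rows --pt "0 0 0 0 0 0 0" --pt "0 0 0 0 0 0 0"

```text
clock: 9.03
position: [0.5628, -0.0114, 0.1375]
ee_rot: [0.691, 0.152, -0.151, -0.69]
ft_force: [-0.1, 1.1, -2.7]
grip_width: 0.102
```

```bash
python3 -c "
from mw import *
plan(.5672,-.0127,.045,115)
c,P=snap('w7')
q=rect(P,.49,.57,-.07,.01,.064,.078);rep('tubetop',q)
"
```

```text
t 9.03 pos [ 0.5628 -0.0114  0.1375] psi 114.8 grip 0.102 F [-0.1  1.1 -2.7] j [-0.41  0.28  0.41  1.77 -0.12  1.12  2.04]
PLAN [ 0.0034  0.0925 -0.003 ] [ 0.0007 -0.0041  0.0004] rows>= 2.2
tubetop 1043 ctr [528.1 -31.7] size [41.4 40.7] longdir 25.7 zmax 0.0722 topmean [ 0.5282 -0.0316  0.0705] mean [ 0.5287 -0.0315  0.07  ]
```

View pics/w7.png

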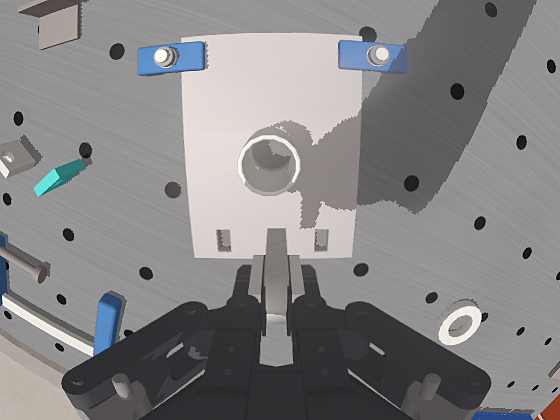

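Request:
send_rows --pt "0 0.0035 0.01 -0.003 0 0 0" --pt "0 0.0035 0.04 -0.0035 0 0 0" --pt "0 0.0035 0.07 -0.0035 0 0 0" --pt "0 0.0035 0.09 -0.0035 0 0 0" --pt "0 0.0035 0.1 -0.0035 0 0 0" --pt "0 0.0035 0.103 -0.0035 0 0 0" --pt "0 0.0035 0.103 -0.0035 0 0 0"

```text
clock: 9.67
position: [0.5668, -0.0101, 0.0338]
ee_rot: [-0.69, -0.153, 0.154, 0.69]
ft_force: [0.1, -0.6, -1.5]
grip_width: 0.104
```

```bash
python3 -c "
from mw import *
plan(.5672,-.0132,.0288,115)
"
```

```text
t 9.67 pos [ 0.5668 -0.0101  0.0338] psi 115.0 grip 0.104 F [ 0.1 -0.6 -1.5] j [-0.38  0.42  0.38  1.84 -0.19  0.93  2.09]
PLAN [-0.0009  0.005  -0.0029] [-0.0004  0.0008 -0.0005] rows>= 0.1
```

Request:
send_rows --pt "0 -0.001 0.001 -0.002 0 0 0" --pt "0 -0.001 0.003 -0.003 0 0 0" --pt "0 -0.001 0.005 -0.003 0 0 0" --pt "0 -0.001 0.006 -0.003 0 0 0" --pt "0 -0.001 0.006 -0.003 0 0 0"

```text
clock: 10.08
position: [0.5678, -0.0141, 0.0288]
ee_rot: [-0.69, -0.153, 0.152, 0.69]
ft_force: [-0.6, -0.4, 4.9]
grip_width: 0.103
```

Request:
send_rows --pt "15 0 0 0 0 0 0" --pt "25 0 0 0 0 0 0" --pt "40 0 0 0 0 0 0" --pt "40 0 -0.005 0 0 0 0" --pt "40 0 -0.03 0 0 0 0" --pt "40 0 -0.07 0 0 0 0" --pt "40 0 -0.11 0 0 0 0" --pt "40 0 -0.14 0 0 0 0" --pt "40 0 -0.15 0 0 0 0" --pt "40 0 -0.15 0 0 0 0"

```text
clock: 10.92
position: [0.569, -0.014, 0.1815]
ee_rot: [0.69, 0.155, -0.151, -0.69]
ft_force: [0.2, -0.1, -0.4]
grip_width: 0.402
```

```bash
cat > rel.py <<'E'
from mw import *
def relrep(P,n,O=(.528,-.0312),b=25,box=(.02,.1,-.03,.03),z0=.018,z1=.09):
    a=np.radians(b);q=P.reshape(-1,3).copy();x=q[:,0]-O[0];y=q[:,1]-O[1]
    q[:,0],q[:,1]=x*np.cos(a)+y*np.sin(a),-x*np.sin(a)+y*np.cos(a)
    rep(n,rect(q,*box,z0,z1))
E
python3 -c "
from rel import *
c,P=snap('w8')
relrep(P,'tall',box=(.0225,.1,-.03,.03))
relrep(P,'tube',box=(-.03,.022,-.03,.03),z0=.066)
plan(.456,.449,.15,72)
"
```

```text
tall 566 ctr [55.  -0.4] size [ 9.9 56.6] longdir 179.7 zmax 0.0622 topmean [ 0.0361 -0.0001  0.0606] mean [ 0.0483 -0.0003  0.0508]
tube 669 ctr [-0.1 -0.4] size [41.1 40.9] longdir 1.3 zmax 0.0721 topmean [ 0.0001 -0.0002  0.0704] mean [ 0.0003 -0.0002  0.0703]
t 10.97 pos [ 0.5679 -0.0139  0.1791] psi 115.0 grip 0.406 F [-0.1 -0.6 -1. ] j [-0.42  0.25  0.42  1.71 -0.11  1.21  2.04]
PLAN [0.0941 0.0292 0.4668] [-5.000e-04  7.504e-01  2.500e-03] rows>= 11.4
```

View pics/w8.png

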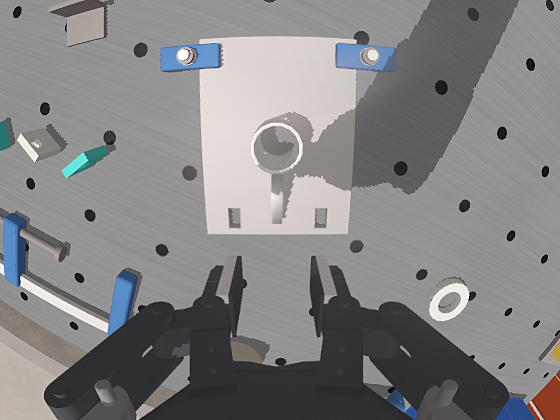

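```bash
python3 -c "
from mw import *
plan(.459,.448,.15,71.5)
"
```

```text
t 10.97 pos [ 0.5679 -0.0139  0.1791] psi 115.0 grip 0.406 F [-0.1 -0.6 -1. ] j [-0.42  0.25  0.42  1.71 -0.11  1.21  2.04]
PLAN [0.0964 0.0292 0.4646] [-6.000e-04  7.592e-01  2.500e-03] rows>= 11.4
```

Request:
send_rows --pt "50 0.005 0 0.025 0 0.08 0" --pt "50 0.013 0 0.065 0 0.19 0" --pt "50 0.022 0 0.105 0 0.3 0" --pt "50 0.03 0 0.145 0 0.4 0" --pt "50 0.038 0 0.185 0 0.5 0" --pt "50 0.047 0 0.225 0 0.6 0" --pt "50 0.055 0 0.265 0 0.7 0" --pt "50 0.063 0 0.305 0 0.76 0" --pt "50 0.072 0 0.345 0 0.76 0" --pt "50 0.08 0 0.385 0 0.76 0"

```text
clock: 11.8
position: [0.4755, 0.3703, 0.176]
ee_rot: [0.699, -0.115, 0.113, -0.697]
ft_force: [0.6, 0.5, 0.5]
grip_width: 0.501
```

```bash
python3 -c "
from mw import *
plan(.459,.448,.13,71.5)
"
```

```text
t 11.8 pos [0.4755 0.3703 0.176 ] psi 71.4 grip 0.501 F [0.6 0.5 0.5] j [-0.95  0.32  0.27  1.61 -0.09  1.23  0.58]
PLAN [-0.0403  0.0459  0.0685] [ 0.0024 -0.0011 -0.0015] rows>= 2.2
```

Request:
send_rows --pt "50 -0.018 0.01 0.03 0 0 0" --pt "50 -0.034 0.025 0.058 0 0 0" --pt "50 -0.04 0.04 0.068 0 0 0" --pt "50 -0.04 0.045 0.069 0 0 0" --pt "50 -0.04 0.045 0.069 0 0 0" --pt "50 -0.04 0.045 0.069 0 0 0"

```text
clock: 12.3
position: [0.4618, 0.445, 0.1322]
ee_rot: [0.699, -0.115, 0.114, -0.697]
ft_force: [0.1, -0.7, 0.4]
grip_width: 0.502
```

```bash
python3 -c "
from mw import *
plan(.459,.448,.012,71.5)
c,P=snap('w9')
rep('low',rect(P,.42,.5,.41,.49,.008,.042))
"
```

```text
t 12.3 pos [0.4618 0.445  0.1322] psi 71.3 grip 0.502 F [ 0.1 -0.7  0.4] j [-1.02  0.44  0.23  1.55 -0.11  1.17  0.48]
PLAN [-0.0036  0.1201  0.0022] [ 0.0023 -0.0026  0.    ] rows>= 2.9
low 674 ctr [455.7 449.2] size [ 9.8 36.6] longdir 161.7 zmax 0.038 topmean [0.4641 0.4463 0.0363] mean [0.4548 0.4494 0.0281]
```

View pics/w9.png

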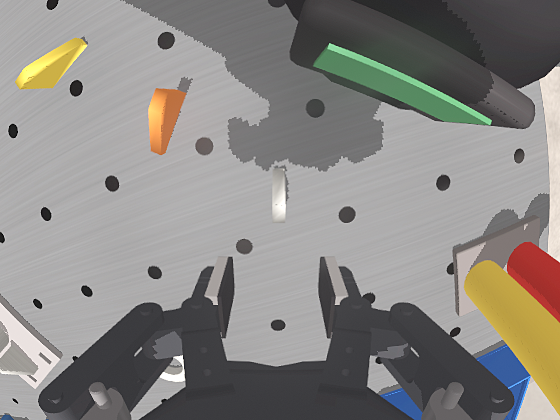

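Request:
send_rows --pt "50 -0.003 0.03 0.002 0 0 0" --pt "50 -0.003 0.06 0.002 0 0 0" --pt "50 -0.003 0.085 0.002 0 0 0" --pt "50 -0.003 0.1 0.002 0 0 0" --pt "50 -0.003 0.1 0.002 0 0 0"

```text
clock: 12.77
position: [0.4585, 0.4471, 0.0304]
ee_rot: [0.699, -0.115, 0.114, -0.696]
ft_force: [-0.2, -0.5, -0.6]
grip_width: 0.5
```

```bash
python3 -c "
from mw import *
plan(.459,.448,.010,71.5)
"
```

```text
t 12.77 pos [0.4585 0.4471 0.0304] psi 71.3 grip 0.5 F [-0.2 -0.5 -0.6] j [-1.01  0.55  0.21  1.62 -0.13  0.99  0.49]
PLAN [0.0002 0.0204 0.0011] [ 0.0043 -0.0029 -0.0013] rows>= 0.5
```

Request:
send_rows --pt "50 0 0.012 0.001 0 0 0" --pt "50 0 0.022 0.001 0 0 0" --pt "50 0 0.022 0.001 0 0 0" --pt "30 0 0.022 0.001 0 0 0" --pt "15 0 0.022 0.001 0 0 0" --pt "0 0 0.022 0.001 0 0 0" --pt "0 0 0.022 0.001 0 0 0" --pt "0 0 0.022 0.001 0 0 0" --pt "0 0 0.022 0.001 0 0 0"

```text
clock: 13.52
position: [0.4598, 0.4513, 0.0121]
ee_rot: [-0.697, 0.114, -0.114, 0.698]
ft_force: [0.2, -0.6, 5.3]
grip_width: 0.102
```

```bash
python3 -c "
from mw import *
plan(.459,.448,.13,71.5)
T=tool(__import__('workcell').get_obs());print(np.linalg.inv(T)@[.4728,.4436,.01,1])
"
```

```text
t 13.52 pos [0.4598 0.4513 0.0121] psi 71.4 grip 0.102 F [ 0.2 -0.6  5.3] j [-1.    0.57  0.21  1.63 -0.14  0.95  0.5 ]
PLAN [ 0.0003 -0.1179 -0.0032] [-0.0016 -0.0009  0.0006] rows>= 2.8
[ 0.01473924  0.00207325 -0.00315226  1.        ]
```

Request:
send_rows --pt "0 0 -0.03 0 0 0 0" --pt "0 0 -0.07 0 0 0 0" --pt "0 0 -0.105 0 0 0 0" --pt "0 0 -0.13 0 0 0 0" --pt "0 0 -0.14 0 0 0 0"

```text
clock: 13.93
position: [0.4605, 0.452, 0.1557]
ee_rot: [-0.696, 0.113, -0.115, 0.7]
ft_force: [0.6, 0.5, -0.4]
grip_width: 0.105
```

```bash
python3 -c "
from mw import *
plan(.4907,-.0487,.15,115)
"
```

```text
t 13.93 pos [0.4605 0.452  0.1557] psi 71.4 grip 0.105 F [ 0.6  0.5 -0.4] j [-1.03  0.42  0.24  1.52 -0.1   1.21  0.47]
PLAN [ 0.1879  0.0035 -0.4651] [-0.0045 -0.7602  0.0041] rows>= 12.0
```

Request:
send_rows --pt "0 0.009 0 -0.023 0 -0.06 0" --pt "0 0.022 0 -0.055 0 -0.14 0" --pt "0 0.036 0 -0.09 0 -0.22 0" --pt "0 0.05 0 -0.125 0 -0.3 0" --pt "0 0.065 0 -0.16 0 -0.38 0" --pt "0 0.079 0 -0.195 0 -0.46 0" --pt "0 0.093 0 -0.23 0 -0.54 0" --pt "0 0.107 0 -0.265 0 -0.62 0" --pt "0 0.121 0 -0.3 0 -0.7 0" --pt "0 0.135 0 -0.335 0 -0.76 0"

```text
clock: 14.77
position: [0.4799, 0.0883, 0.1502]
ee_rot: [-0.69, -0.154, 0.155, 0.69]
ft_force: [0.6, -0.6, -0.7]
grip_width: 0.101
```

```bash
python3 -c "
from mw import *
plan(.4907,-.0487,.15,115)
"
```

```text
t 14.77 pos [0.4799 0.0883 0.1502] psi 115.2 grip 0.101 F [ 0.6 -0.6 -0.7] j [-0.6   0.09  0.35  1.93 -0.03  1.12  1.77]
PLAN [-0.0487  0.0002 -0.1286] [-0.0004  0.0043 -0.0009] rows>= 3.3
```

Request:
send_rows --pt "0 -0.013 0 -0.036 0 0 0" --pt "0 -0.026 0 -0.07 0 0 0" --pt "0 -0.038 0 -0.1 0 0 0" --pt "0 -0.045 0 -0.12 0 0 0" --pt "0 -0.048 0.01 -0.128 0 0 0" --pt "0 -0.048 0.02 -0.128 0 0 0" --pt "0 -0.048 0.03 -0.128 0 0 0" --pt "0 -0.048 0.03 -0.128 0 0 0"

```text
clock: 15.43
position: [0.4896, -0.0448, 0.1183]
ee_rot: [-0.69, -0.152, 0.155, 0.691]
ft_force: [-0.9, -0.6, -1.5]
grip_width: 0.103
```

```bash
python3 -c "
from rel import *
plan(.4907,-.0487,.026,115)
c,P=snap('w10')
relrep(P,'tube',box=(-.03,.022,-.03,.03),z0=.066,z1=.076)
"
```

```text
t 15.43 pos [ 0.4896 -0.0448  0.1183] psi 115.1 grip 0.103 F [-0.9 -0.6 -1.5] j [-0.43  0.14  0.47  1.96 -0.07  1.06  2.07]
PLAN [-0.0003  0.0923 -0.0041] [-0.0017  0.0014 -0.0039] rows>= 2.2
tube 6 ctr [-17.3 -11.6] size [0.2 1.7] longdir 115.7 zmax 0.0702 topmean [-0.0174 -0.0115  0.0679] mean [-0.0174 -0.0115  0.0679]
```

View pics/w10.png

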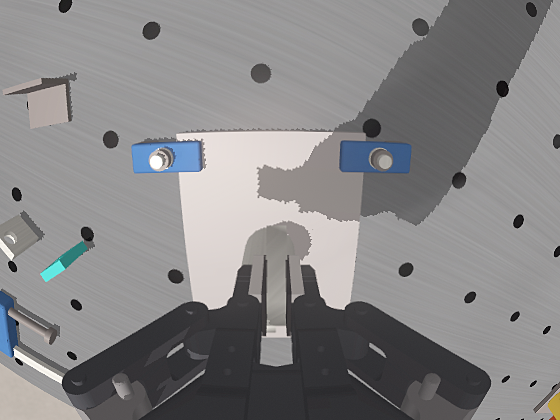

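```bash
python3 -c "
from mw import *
d=load('w10');P=cloud(d,d['T']);Ti=np.linalg.inv(d['T'])
for u,v in [(275,230),(260,245),(295,245),(275,250),(277,270),(277,300),(277,325),(255,240),(270,180)]:
  print(u,v,P[v,u].round(4),(Ti[:3,:3]@P[v,u]+Ti[:3,3]).round(4),d['pixels'][v,u])
a=cv2.resize(d['pixels'][200:350,200:360,::-1],(640,600));cv2.imwrite('pics/w10c.png',a)
"
```

```text
275 230 [ 0.4708 -0.0529  0.114 ] [-0.0204  0.0043  0.0007] [134 129 126]
260 245 [ 0.5129 -0.0455  0.0446] [ 0.0211  0.0736 -0.0106] [148 144 139]
295 245 [ 0.5155 -0.0132  0.0111] [0.0372 0.1071 0.0175] [146 139 137]
275 250 [ 0.4762 -0.0504  0.1243] [-0.0145 -0.006   0.0007] [142 138 134]
277 270 [ 0.4814 -0.0469  0.1325] [-0.0084 -0.0142  0.0016] [148 145 140]
277 300 [ 0.4903 -0.0428  0.1424] [ 0.0014 -0.0241  0.0016] [168 166 160]
277 325 [ 0.5032 -0.0367  0.1429] [ 0.0156 -0.0247  0.0016] [145 141 137]
255 240 [ 0.5162 -0.0488  0.0323] [ 0.0227  0.0859 -0.0151] [151 147 142]
270 180 [ 0.4727 -0.0564  0.0116] [-0.0198  0.1067 -0.0035] [149 142 139]
```

View pics/w10c.png

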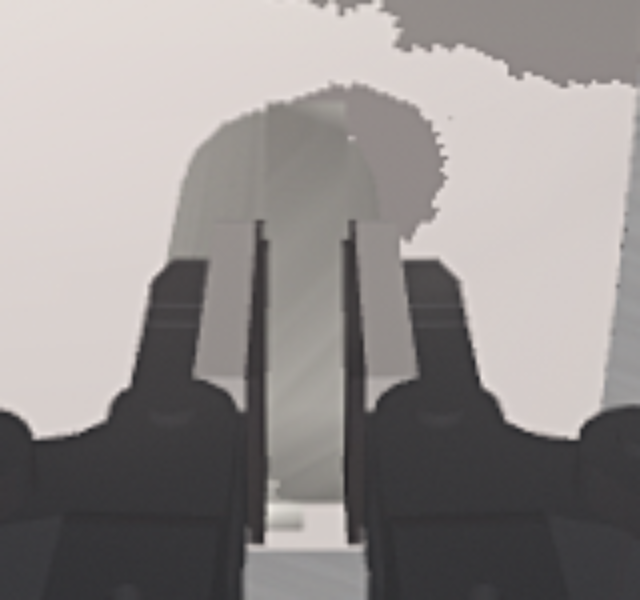

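Request:
send_rows --pt "0 0 0.015 -0.004 0 0 0" --pt "0 0 0.04 -0.004 0 0 0" --pt "0 0 0.065 -0.004 0 0 0" --pt "0 0 0.08 -0.004 0 0 0" --pt "0 0 0.086 -0.004 0 0 0" --pt "0 0 0.086 -0.004 0 0 0" --pt "0 0 0.086 -0.004 0 0 0"

```text
clock: 16.07
position: [0.4934, -0.0492, 0.0356]
ee_rot: [-0.69, -0.153, 0.153, 0.69]
ft_force: [0.2, -0.8, 0.0]
grip_width: 0.099
```

```bash
python3 -c "
from mw import *
plan(.4907,-.0487,.0221,115)
"
```

```text
t 16.07 pos [ 0.4934 -0.0492  0.0356] psi 115.0 grip 0.099 F [ 0.2 -0.8  0. ] j [-0.4   0.28  0.45  2.02 -0.16  0.88  2.15]
PLAN [-0.0022  0.0135  0.0016] [0.0001 0.0007 0.0004] rows>= 0.3
```

Request:
send_rows --pt "0 -0.002 0.003 0.001 0 0 0" --pt "0 -0.002 0.007 0.001 0 0 0" --pt "0 -0.002 0.01 0.001 0 0 0" --pt "0 -0.002 0.0125 0.001 0 0 0" --pt "0 -0.002 0.014 0.001 0 0 0" --pt "0 -0.002 0.014 0.001 0 0 0"

```text
clock: 16.57
position: [0.4909, -0.0496, 0.022]
ee_rot: [-0.69, -0.153, 0.153, 0.691]
ft_force: [-6.0, 0.8, 15.9]
grip_width: 0.097
```

Request:
send_rows --pt "0 0 -0.001 0 0 0 0" --pt "15 0 -0.001 0 0 0 0" --pt "25 0 -0.001 0 0 0 0" --pt "40 0 -0.001 0 0 0 0" --pt "40 0 -0.008 0 0 0 0" --pt "40 0 -0.03 0 0 0 0" --pt "40 0 -0.07 0 0 0 0" --pt "40 0 -0.11 0 0 0 0" --pt "40 0 -0.15 0 0 0 0" --pt "40 0 -0.15 0 0 0 0"

```text
clock: 17.4
position: [0.4943, -0.0501, 0.1789]
ee_rot: [0.691, 0.157, -0.149, -0.69]
ft_force: [1.0, 0.3, -0.3]
grip_width: 0.399
```

Request:
send_rows --pt "50 0.01 0 -0.025 0 0 0" --pt "50 0.02 0 -0.06 0 0.08 0" --pt "50 0.03 0 -0.095 0 0.18 0" --pt "50 0.035 0 -0.13 0 0.28 0" --pt "50 0.035 0 -0.13 0 0.28 0" --pt "50 0.035 0 -0.13 0 0.28 0"

```text
clock: 17.9
position: [0.5773, -0.1548, 0.1707]
ee_rot: [0.706, 0.054, -0.055, -0.705]
ft_force: [-0.3, 0.8, 0.7]
grip_width: 0.505
```

```bash
python3 -c "
from rel import *
plan(.633,-.277,.15,-24)
c,P=snap('w11')
relrep(P,'tube',box=(-.03,.022,-.03,.03),z0=.066,z1=.076)
relrep(P,'tall',box=(.0225,.1,-.03,.03))
relrep(P,'low',box=(-.1,-.0225,-.03,.03))
rep('lug',rect(P,.60,.67,-.31,-.23,.008,.06))
"
```

```text
t 17.9 pos [ 0.5773 -0.1548  0.1707] psi 98.8 grip 0.505 F [-0.3  0.8  0.7] j [-0.29  0.34  0.59  1.64 -0.2   1.21  2.07]
PLAN [ 0.0364  0.0208 -0.1292] [2.3000e-03 2.1427e+00 7.0000e-04] rows>= 17.1
tube 667 ctr [ 0.1 -1.1] size [41.8 41.7] longdir 83.0 zmax 0.0722 topmean [-0.0004 -0.0015  0.0702] mean [-0.0005 -0.0015  0.0699]
tall 901 ctr [55.2 -0.6] size [10.9 57.2] longdir 180.0 zmax 0.0622 topmean [ 0.0356 -0.0007  0.0604] mean [ 0.0468 -0.0032  0.0429]
low 740 ctr [-43.7  -0.1] size [11.3 36.7] longdir 179.5 zmax 0.0481 topmean [-0.0343 -0.0005  0.0463] mean [-0.0422 -0.0018  0.0355]
lug 971 ctr [ 632.3 -278.3] size [36.7 11.7] longdir 67.4 zmax 0.046 topmean [ 0.6319 -0.2779  0.0443] mean [ 0.6304 -0.2768  0.0323]
```

View pics/w11.png

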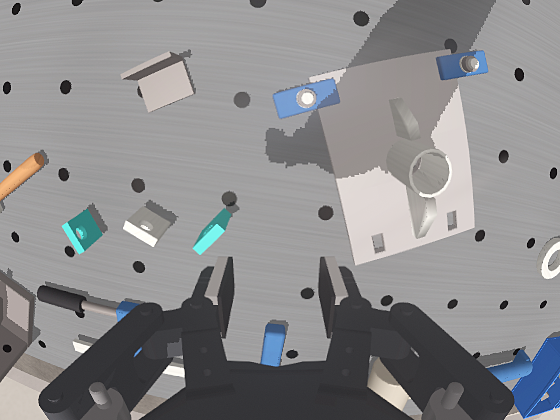

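Request:
send_rows --pt "50 0.002 0 -0.007 0 0.12 0" --pt "50 0.005 0 -0.018 0 0.24 0" --pt "50 0.01 0 -0.03 0 0.36 0" --pt "50 0.014 0 -0.045 0 0.48 0" --pt "50 0.018 0 -0.06 0 0.6 0" --pt "50 0.022 0 -0.075 0 0.72 0" --pt "50 0.026 0 -0.09 0 0.84 0" --pt "50 0.03 0 -0.105 0 0.96 0" --pt "50 0.034 0 -0.118 0 1.08 0" --pt "50 0.036 0 -0.128 0 1.2 0"

```text
clock: 18.78
position: [0.6332, -0.2728, 0.1713]
ee_rot: [-0.612, 0.354, -0.354, 0.613]
ft_force: [0.1, 0.6, -0.4]
grip_width: 0.505
```

```bash
python3 -c "
from rel import *
plan(.632,-.278,.14,-23.5)
"
```

```text
t 18.78 pos [ 0.6332 -0.2728  0.1713] psi 30.0 grip 0.505 F [ 0.1  0.6 -0.4] j [-0.18  0.62  0.8   1.38 -0.45  1.33  1.15]
PLAN [ 0.004   0.0313 -0.0037] [-6.000e-04  9.332e-01 -1.400e-03] rows>= 7.5
```

Request:
send_rows --pt "50 0.004 0.005 -0.004 0 0.12 0" --pt "50 0.004 0.01 -0.004 0 0.24 0" --pt "50 0.004 0.015 -0.004 0 0.36 0" --pt "50 0.004 0.02 -0.004 0 0.48 0" --pt "50 0.004 0.025 -0.004 0 0.6 0" --pt "50 0.004 0.03 -0.004 0 0.72 0" --pt "50 0.004 0.03 -0.004 0 0.84 0" --pt "50 0.004 0.03 -0.004 0 0.934 0" --pt "50 0.004 0.03 -0.004 0 0.934 0" --pt "50 0.004 0.03 -0.004 0 0.934 0"

```text
clock: 19.62
position: [0.6315, -0.2776, 0.1411]
ee_rot: [-0.39, 0.59, -0.589, 0.39]
ft_force: [0.0, -0.3, -0.0]
grip_width: 0.498
```

```bash
python3 -c "
from rel import *
c,P=snap('w12')
rep('lug',rect(P,.60,.67,-.31,-.24,.008,.055))
plan(.632,-.278,.014,-23.5)
"
```

```text
lug 706 ctr [ 632.7 -277.7] size [36.5 10. ] longdir 66.7 zmax 0.0461 topmean [ 0.6329 -0.2774  0.0447] mean [ 0.6341 -0.2745  0.0413]
t 19.67 pos [ 0.6315 -0.2779  0.1412] psi -23.0 grip 0.502 F [-0.1 -0.4  0.4] j [-0.27  0.72  0.98  1.42 -0.6   1.32  0.34]
PLAN [0.     0.1272 0.0005] [ 0.0001  0.0079 -0.0011] rows>= 3.0
```

View pics/w12.png

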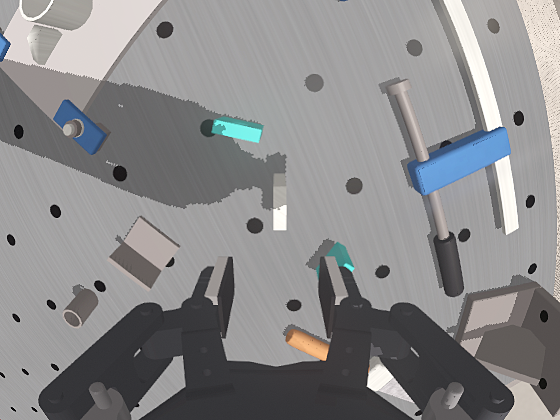

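Request:
send_rows --pt "50 0 0.04 0.001 0 0 0" --pt "50 0 0.08 0.001 0 0 0" --pt "50 0 0.11 0.001 0 0 0" --pt "50 0 0.125 0.001 0 0 0" --pt "50 0 0.125 0.001 0 0 0" --pt "30 0 0.125 0.001 0 0 0" --pt "15 0 0.125 0.001 0 0 0" --pt "0 0 0.125 0.001 0 0 0" --pt "0 0 0.125 0.001 0 0 0" --pt "0 0 0.125 0.001 0 0 0"

```text
clock: 20.5
position: [0.6336, -0.2802, 0.0187]
ee_rot: [0.388, -0.59, 0.592, -0.39]
ft_force: [-0.6, 0.0, 8.1]
grip_width: 0.101
```

```bash
python3 -c "
from mw import *
plan(.632,-.278,.14,-23.5)
T=tool(__import__('workcell').get_obs());print(np.linalg.inv(T)@[.6327,-.2777,.01,1])
"
```

```text
t 20.5 pos [ 0.6336 -0.2802  0.0187] psi -23.3 grip 0.101 F [-0.6  0.   8.1] j [-0.23  0.84  0.89  1.5  -0.7   1.13  0.39]
PLAN [-0.0014 -0.1214 -0.0019] [-0.0037  0.0035 -0.0003] rows>= 2.9
[-0.00194106  0.00864489 -0.00188398  1.        ]
```

Request:
send_rows --pt "0 0 -0.03 0 0 0 0" --pt "0 0 -0.07 0 0 0 0" --pt "0 0 -0.105 0 0 0 0" --pt "0 0 -0.13 0 0 0 0" --pt "0 0 -0.13 0 0 0 0"

```text
clock: 20.92
position: [0.6344, -0.2814, 0.1535]
ee_rot: [0.387, -0.588, 0.593, -0.391]
ft_force: [0.8, -1.2, -0.9]
grip_width: 0.103
```

```bash
python3 -c "
from mw import *
plan(.510,.0067,.15,25)
"
```

```text
t 20.92 pos [ 0.6344 -0.2814  0.1535] psi -23.3 grip 0.103 F [ 0.8 -1.2 -0.9] j [-0.27  0.72  0.99  1.4  -0.6   1.33  0.33]
PLAN [-0.2153  0.0014 -0.2283] [-0.0089 -0.8433  0.0037] rows>= 7.5
```

Request:
send_rows --pt "0 -0.017 0 -0.018 0 -0.07 0" --pt "0 -0.04 0 -0.042 0 -0.16 0" --pt "0 -0.065 0 -0.069 0 -0.26 0" --pt "0 -0.09 0 -0.095 0 -0.36 0" --pt "0 -0.115 0 -0.122 0 -0.46 0" --pt "0 -0.14 0 -0.148 0 -0.56 0" --pt "0 -0.165 0 -0.175 0 -0.66 0" --pt "0 -0.188 0 -0.199 0 -0.75 0" --pt "0 -0.205 0 -0.217 0 -0.82 0" --pt "0 -0.215 0 -0.228 0 -0.843 0"

```text
clock: 21.75
position: [0.507, 0.0115, 0.1463]
ee_rot: [-0.597, 0.378, -0.377, 0.599]
ft_force: [-0.2, -0.7, -0.8]
grip_width: 0.104
```

Request:
send_rows --pt "0 0 0 0 0 0 0" --pt "0 0 0 0 0 0 0"

```text
clock: 21.92
position: [0.5081, 0.009, 0.1465]
ee_rot: [-0.596, 0.38, -0.38, 0.597]
ft_force: [-0.2, -1.0, -0.5]
grip_width: 0.104
```

```bash
python3 -c "
from rel import *
c,P=snap('w13')
plan(.510,.0067,.035,25)
"
```

```text
t 21.97 pos [0.5083 0.0079 0.1464] psi 24.9 grip 0.102 F [ 0.1 -1.5 -0.4] j [-0.98  0.2   0.98  1.91 -0.18  1.12  0.5 ]
PLAN [0.0018 0.1114 0.0009] [-0.0012 -0.001  -0.0003] rows>= 2.7
```

View pics/w13.png

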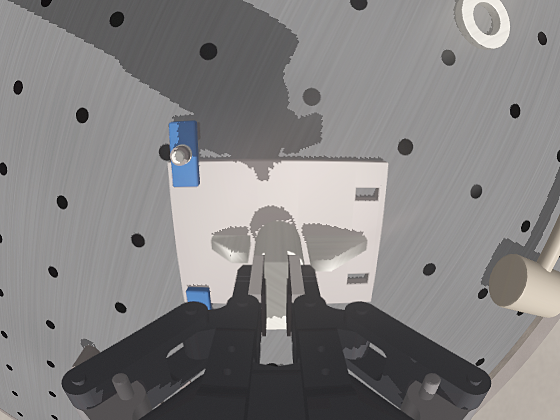

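Request:
send_rows --pt "0 0.001 0.02 0.001 0 0 0" --pt "0 0.001 0.05 0.001 0 0 0" --pt "0 0.001 0.08 0.001 0 0 0" --pt "0 0.001 0.1 0.001 0 0 0" --pt "0 0.001 0.109 0.001 0 0 0" --pt "0 0.001 0.11 0.001 0 0 0" --pt "0 0.001 0.11 0.001 0 0 0"

```text
clock: 22.55
position: [0.5099, 0.0067, 0.0365]
ee_rot: [0.596, -0.38, 0.381, -0.596]
ft_force: [-0.1, 0.1, 0.3]
grip_width: 0.104
```

```bash
python3 -c "
from rel import *
plan(.510,.0067,.0287,25)
"
```

```text
t 22.55 pos [0.5099 0.0067 0.0365] psi 24.9 grip 0.104 F [-0.1  0.1  0.3] j [-0.85  0.4   0.87  2.   -0.38  0.91  0.66]
PLAN [0.     0.0078 0.0001] [ 0.0001 -0.0021  0.0008] rows>= 0.2
```

Request:
send_rows --pt "0 0 0.002 0 0 0 0" --pt "0 0 0.005 0 0 0 0" --pt "0 0 0.0075 0 0 0 0" --pt "0 0 0.0085 0 0 0 0" --pt "0 0 0.009 0 0 0 0"

```text
clock: 22.97
position: [0.5101, 0.0081, 0.0285]
ee_rot: [-0.596, 0.38, -0.38, 0.597]
ft_force: [-9.8, 0.0, 27.9]
grip_width: 0.105
```

Request:
send_rows --pt "0 0 -0.0015 0 0 0 0" --pt "0 0 -0.0015 0 0 0 0" --pt "15 0 -0.0015 0 0 0 0" --pt "25 0 -0.0015 0 0 0 0" --pt "40 0 -0.002 0 0 0 0" --pt "40 0 -0.008 0 0 0 0" --pt "40 0 -0.03 0 0 0 0" --pt "40 0 -0.07 0 0 0 0" --pt "40 0 -0.11 0 0 0 0" --pt "40 0 -0.14 0 0 0 0"

```text
clock: 23.8
position: [0.5098, 0.0069, 0.1699]
ee_rot: [-0.596, 0.38, -0.381, 0.596]
ft_force: [0.3, 0.9, -0.3]
grip_width: 0.398
```

Request:
send_rows --pt "60 -0.02 0 0 0 0 0" --pt "100 -0.05 0 0 0 0 0" --pt "100 -0.05 0 0 0 0 0" --pt "100 -0.05 0 0 0 0 0"

```text
clock: 24.13
position: [0.4879, 0.0547, 0.1674]
ee_rot: [-0.596, 0.379, -0.379, 0.597]
ft_force: [-0.3, -0.7, -0.2]
grip_width: 0.942
```

```bash
python3 -c "
from rel import *
plan(.614,.259,.15,25)
c,P=snap('w14')
relrep(P,'tube',box=(-.03,.022,-.03,.0225),z0=.066,z1=.076)
relrep(P,'tall',box=(.0225,.1,-.03,.03))
relrep(P,'low',box=(-.1,-.0225,-.03,.03))
relrep(P,'lug',box=(-.03,.03,.023,.08))
rep('flange',rect(P,.57,.66,.21,.31,.008,.02))
"
```

```text
t 24.13 pos [0.4879 0.0547 0.1674] psi 25.2 grip 0.942 F [-0.3 -0.7 -0.2] j [-1.13  0.1   0.99  1.93 -0.09  1.16  0.33]
PLAN [-0.1312  0.0177  0.201 ] [-0.0008  0.0027 -0.0013] rows>= 5.8
tube 605 ctr [0.4 0.3] size [41.7 41.2] longdir 45.8 zmax 0.0717 topmean [0.0003 0.0009 0.0699] mean [0.0004 0.0007 0.0696]
tall 1268 ctr [55.2  0.7] size [11.9 56.7] longdir 179.8 zmax 0.0616 topmean [0.0368 0.0011 0.0601] mean [0.0486 0.0033 0.0406]
low 647 ctr [-43.5   0.4] size [36.1 11.7] longdir 1.2 zmax 0.0477 topmean [-0.0338  0.0015  0.046 ] mean [-0.0399  0.0031  0.0345]
lug 581 ctr [-0.8 45.8] size [37.5 10. ] longdir 89.8 zmax 0.0562 topmean [-0.0008  0.0472  0.0547] mean [-0.0008  0.0515  0.0499]
flange 1740 ctr [614.5 258.5] size [61.1 61.5] longdir 168.4 zmax 0.0165 topmean [0.613  0.2577 0.0146] mean [0.6124 0.2572 0.0142]
```

View pics/w14.png

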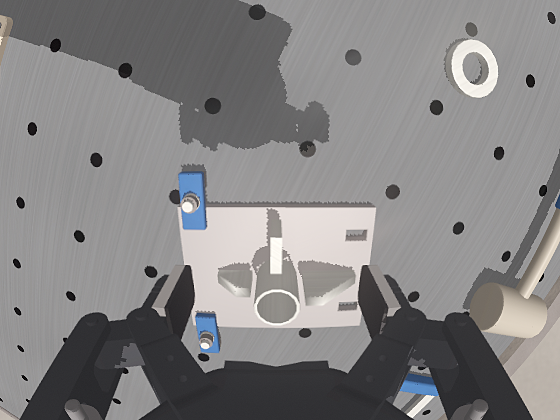

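```bash
python3 -c "
from mw import *
for n in ['w3','w4','w5','w8','w10','w12','w14']:
  d=load(n);P=cloud(d,d['T']);Ti=np.linalg.inv(d['T']);t=(P@Ti[:3,:3].T+Ti[:3,3]).reshape(-1,3)
  m=(abs(t[:,0])<.02)&(abs(t[:,2])>.005)&(abs(t[:,2])<.065)&(t[:,1]>-.06)&(t[:,1]<.012)
  px=d['pixels'].reshape(-1,3).astype(int).sum(1)
  q=t[m&(px<200)]
  r=q[q[:,2]>0]; print(n,len(q),'ymax',np.percentile(q[:,1],99.5).round(4),'z at tip',r[r[:,1]>np.percentile(r[:,1],95)][:,2].mean().round(4),'x',q[:,0].min().round(3),q[:,0].max().round(3))
"
```

```text
w3 1057 ymax -0.0042 z at tip 0.0222 x -0.015 0.011
w4 6770 ymax -0.0081 z at tip 0.0273 x -0.016 0.012
w5 3996 ymax -0.0153 z at tip 0.0426 x -0.016 0.01
w8 8608 ymax -0.0046 z at tip 0.022 x -0.015 0.013
w10 7744 ymax -0.0147 z at tip 0.0129 x -0.015 0.012
w12 7532 ymax -0.0061 z at tip 0.0234 x -0.015 0.012
w14 4358 ymax -0.0137 z at tip 0.0399 x -0.016 0.01
```

```bash
python3 -c "
from mw import *
plan(.614,.2585,.13,70)
"
```

```text
t 24.18 pos [0.4882 0.0534 0.1673] psi 25.0 grip 0.998 F [ 0.3 -0.9  0.2] j [-1.13  0.1   0.99  1.93 -0.09  1.16  0.33]
PLAN [-0.1325  0.0375  0.2008] [-7.000e-04 -7.845e-01 -3.000e-04] rows>= 6.3
```

Request:
send_rows --pt "100 -0.015 0 0.022 0 -0.09 0" --pt "100 -0.036 0 0.054 0 -0.2 0" --pt "100 -0.057 0 0.086 0 -0.31 0" --pt "100 -0.078 0 0.118 0 -0.42 0" --pt "100 -0.099 0.005 0.15 0 -0.53 0" --pt "100 -0.117 0.015 0.177 0 -0.64 0" --pt "100 -0.128 0.027 0.194 0 -0.74 0" --pt "100 -0.132 0.037 0.2 0 -0.785 0" --pt "100 -0.132 0.037 0.2 0 -0.785 0" --pt "100 -0.132 0.037 0.2 0 -0.785 0"

```text
clock: 25.02
position: [0.6141, 0.2555, 0.1294]
ee_rot: [0.697, -0.124, 0.124, -0.695]
ft_force: [0.0, 0.6, -0.1]
grip_width: 1.005
```

```bash
python3 -c "
from mw import *
c,P=snap('w15')
q=rect(P,.57,.66,.21,.31,.009,.02);rep('flange',q)
plan(.614,.259,-.005,70)
"
```

```text
flange 2880 ctr [614.6 259.3] size [60.6 61.3] longdir 154.6 zmax 0.0162 topmean [0.6134 0.2596 0.0146] mean [0.6133 0.2597 0.0145]
t 25.07 pos [0.6143 0.2552 0.1303] psi 69.7 grip 1.0 F [-0.7 -0.4  0.9] j [-0.95  0.57  0.69  1.5  -0.37  1.21  1.01]
PLAN [-0.0017  0.1353  0.0036] [ 0.0011 -0.0049  0.0005] rows>= 3.2
```

View pics/w15.png

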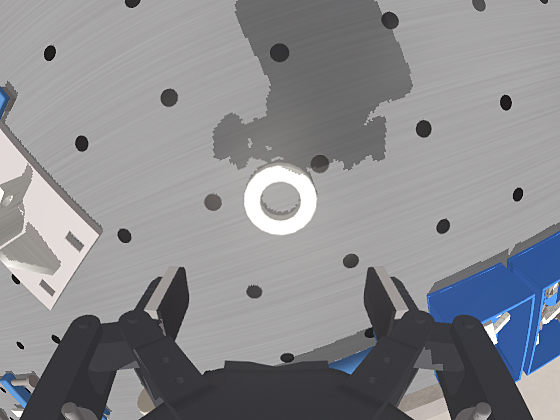

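Flange at (280,200), centred between the fingers. Descend.

Request:
send_rows --pt "100 -0.001 0.03 0.003 0 0 0" --pt "100 -0.001 0.07 0.0035 0 0 0" --pt "100 -0.001 0.1 0.0035 0 0 0" --pt "100 -0.001 0.122 0.0035 0 0 0" --pt "100 -0.001 0.122 0.0035 0 0 0" --pt "100 -0.001 0.122 0.0035 0 0 0"

```text
clock: 25.57
position: [0.6142, 0.2596, 0.0088]
ee_rot: [0.696, -0.124, 0.124, -0.696]
ft_force: [0.1, -1.1, 0.2]
grip_width: 1.001
```

```bash
python3 -c "
from mw import *
c,P=snap('w16')
q=rect(P,.58,.65,.225,.295,.011,.017);rep('flange',q)
plan(.614,.259,-.005,70)
"
```

```text
flange 7444 ctr [614.9 259.1] size [61.3 61.2] longdir 9.8 zmax 0.016 topmean [0.6118 0.2602 0.0146] mean [0.6118 0.2602 0.0146]
t 25.62 pos [0.6152 0.2602 0.0101] psi 69.8 grip 0.998 F [ 0.3 -0.6  0.2] j [-0.91  0.7   0.62  1.57 -0.45  1.02  1.06]
PLAN [-0.0007  0.0151 -0.0015] [-0.0011 -0.0026  0.0017] rows>= 0.4
```

View pics/w16.png

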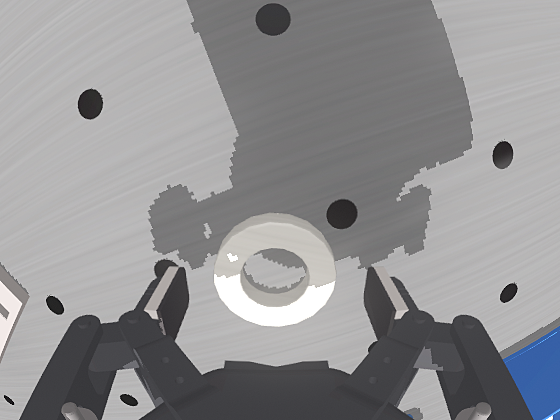

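Request:
send_rows --pt "95 0 0.006 0 0 0 0" --pt "90 0 0.012 0 0 0 0" --pt "85 0 0.0135 0 0 0 0" --pt "78 0 0.0135 0 0 0 0" --pt "70 0 0.0135 0 0 0 0" --pt "60 0 0.0135 0 0 0 0" --pt "60 0 0.0135 0 0 0 0" --pt "60 0 0.0135 0 0 0 0"

```text
clock: 26.28
position: [0.6145, 0.2609, -0.0045]
ee_rot: [-0.696, 0.123, -0.123, 0.697]
ft_force: [-2.5, 0.3, 5.7]
grip_width: 0.692
```

```bash
python3 -c "
from mw import *
plan(.614,.259,.13,70)
"
```

```text
t 26.28 pos [ 0.6145  0.2609 -0.0045] psi 69.9 grip 0.692 F [-2.5  0.3  5.7] j [-0.9   0.72  0.61  1.58 -0.46  0.99  1.07]
PLAN [ 0.0003 -0.1345 -0.0019] [-0.0007 -0.0009  0.0004] rows>= 3.2
```

Request:
send_rows --pt "60 0 -0.01 0 0 0 0" --pt "60 0 -0.03 0 0 0 0" --pt "60 0 -0.06 0 0 0 0" --pt "60 0 -0.095 0 0 0 0" --pt "60 0 -0.13 0 0 0 0" --pt "60 0 -0.155 0 0 0 0" --pt "60 0 -0.155 0 0 0 0"

```text
clock: 26.87
position: [0.6167, 0.2614, 0.1564]
ee_rot: [-0.694, 0.121, -0.126, 0.698]
ft_force: [0.1, -0.5, -3.3]
grip_width: 0.691
```

```bash
python3 -c "
from mw import *
c,P=snap('w17')
Ti=np.linalg.inv(load('w17')['T']);t=(P@Ti[:3,:3].T+Ti[:3,3]).reshape(-1,3)
m=(abs(t[:,0])<.045)&(abs(t[:,2])<.029)&(t[:,1]>-.03)&(t[:,1]<.01);q=t[m]
print(len(q),q.min(0).round(4),q.max(0).round(4))
h,e=np.histogram(q[:,1],30);print(h,e[:2])
k=np.median(q[:,1]);s=q[abs(q[:,1]-k)<.003];
A=np.c_[s[:,[0,2]],np.ones(len(s))];print('plane',np.linalg.lstsq(A,s[:,1],rcond=None)[0].round(4));print(cv2.minAreaRect((s[:,[0,2]]*1000).astype(np.float32)))
plan(.528,-.031,.15,70)
"
```

```text
9922 [-0.0295 -0.03   -0.029 ] [ 0.0324 -0.0055  0.029 ]
[  10   10   13   12    7   16   10   13   11    7   16  323 2611 3658
 1054  274  171  171  138  157  160  168  147  158  146  133  149  105
   48   26] [-0.02996242 -0.02914727]
plane [-0.0006 -0.0003 -0.0191]
((1.4902725219726562, -0.008708953857421875), (57.989173889160156, 61.83589553833008), 89.97746276855469)
t 26.92 pos [0.6156 0.2612 0.1532] psi 69.9 grip 0.694 F [-0.5 -0.2 -3.6] j [-0.96  0.55  0.7   1.47 -0.36  1.25  1.  ]
PLAN [ 0.0179  0.002  -0.3045] [-0.0042 -0.0009  0.0034] rows>= 7.3
```

View pics/w17.png

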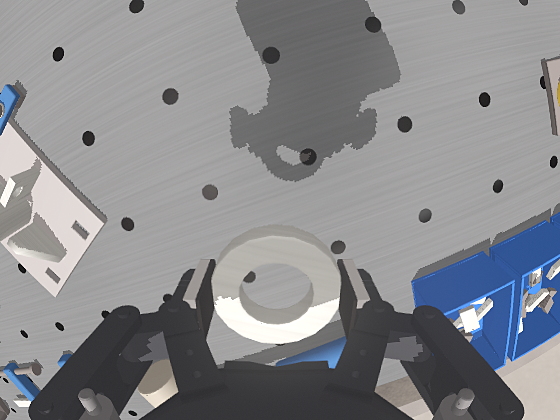

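Request:
send_rows --pt "60 0.001 0 -0.02 0 0 0" --pt "60 0.003 0 -0.05 0 0 0" --pt "60 0.005 0 -0.085 0 0 0" --pt "60 0.007 0 -0.12 0 0 0" --pt "60 0.009 0 -0.155 0 0 0" --pt "60 0.011 0 -0.19 0 0 0" --pt "60 0.013 0 -0.225 0 0 0" --pt "60 0.015 0 -0.26 0 0 0" --pt "60 0.017 0 -0.285 0 0 0" --pt "60 0.0175 0 -0.3 0 0 0"

```text
clock: 27.75
position: [0.5259, -0.0303, 0.1487]
ee_rot: [0.696, -0.125, 0.124, -0.696]
ft_force: [-0.2, 0.3, -2.0]
grip_width: 0.691
```

Request:
send_rows --pt "60 0 0.01 0 0 0 0" --pt "60 0 0.03 0 0 0 0" --pt "60 0 0.03 0 0 0 0" --pt "60 0 0.03 0 0 0 0"

```text
clock: 28.08
position: [0.5269, -0.026, 0.1184]
ee_rot: [0.697, -0.124, 0.122, -0.696]
ft_force: [0.2, 0.3, -2.1]
grip_width: 0.688
```

```bash
python3 -c "
from rel import *
c,P=snap('w18')
plan(.527,-.031,.065,70)
"
```

```text
t 28.13 pos [ 0.5276 -0.0261  0.1193] psi 70.0 grip 0.694 F [ 0.3  0.6 -1.8] j [-0.76  0.28  0.84  1.89 -0.23  1.08  1.39]
PLAN [ 0.0012  0.0543 -0.0048] [ 0.001   0.0005 -0.001 ] rows>= 1.3
```

View pics/w18.png

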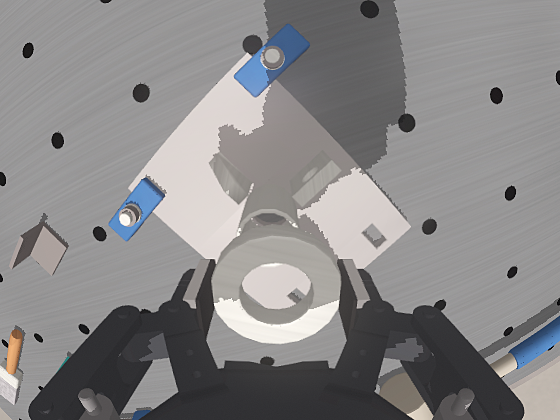

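Request:
send_rows --pt "60 0.001 0.008 -0.002 0 0 0" --pt "60 0.001 0.02 -0.0045 0 0 0" --pt "60 0.001 0.032 -0.0045 0 0 0" --pt "60 0.001 0.042 -0.0045 0 0 0" --pt "60 0.001 0.044 -0.0045 0 0 0" --pt "60 0.001 0.044 -0.0045 0 0 0" --pt "60 0.001 0.044 -0.0045 0 0 0"

```text
clock: 28.72
position: [0.5271, -0.0317, 0.0755]
ee_rot: [0.696, -0.123, 0.123, -0.696]
ft_force: [0.2, -0.8, -1.5]
grip_width: 0.694
```

```bash
python3 -c "
from rel import *
plan(.527,-.031,.065,70)
c,P=snap('w19')
"
```

```text
t 28.72 pos [ 0.5271 -0.0317  0.0755] psi 69.9 grip 0.694 F [ 0.2 -0.8 -1.5] j [-0.72  0.34  0.81  1.93 -0.3   0.99  1.45]
PLAN [-0.0004  0.0105  0.0006] [ 0.0003 -0.0009 -0.0001] rows>= 0.3
```

View pics/w19.png

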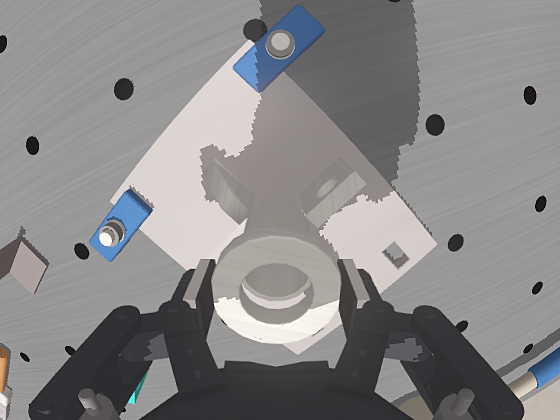

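Tube top ring shows centred inside the flange bore. Lower gently to contact.

Request:
send_rows --pt "60 0 0.003 0.0005 0 0 0" --pt "60 0 0.006 0.0005 0 0 0" --pt "60 0 0.008 0.0005 0 0 0" --pt "60 0 0.009 0.0005 0 0 0" --pt "60 0 0.0095 0.0005 0 0 0"

```text
clock: 29.18
position: [0.5272, -0.031, 0.0658]
ee_rot: [-0.696, 0.123, -0.123, 0.696]
ft_force: [-0.5, 0.0, -2.9]
grip_width: 0.69
```

```bash
python3 -c "
from rel import *
plan(.527,-.031,.065,70)
"
```

```text
t 29.18 pos [ 0.5272 -0.031   0.0658] psi 70.0 grip 0.69 F [-0.5  0.  -2.9] j [-0.71  0.36  0.8   1.93 -0.31  0.98  1.46]
PLAN [-0.0002  0.0008 -0.    ] [ 0.     -0.0007 -0.0003] rows>= 0.0
```

Request:
send_rows --pt "60 0 0.001 0 0 0 0" --pt "60 0 0.0015 0 0 0 0" --pt "60 0 0.002 0 0 0 0"

```text
clock: 29.43
position: [0.5279, -0.0313, 0.0653]
ee_rot: [-0.696, 0.123, -0.123, 0.697]
ft_force: [-8.1, 0.8, 21.5]
grip_width: 0.691
```

Request:
send_rows --pt "60 0 -0.0015 0 0 0 0" --pt "60 0 -0.0015 0 0 0 0" --pt "73 0 -0.0015 0 0 0 0" --pt "80 0 -0.0015 0 0 0 0" --pt "90 0 -0.002 0 0 0 0" --pt "100 0 -0.003 0 0 0 0" --pt "100 0 -0.015 0 0 0 0" --pt "100 0 -0.045 0 0 0 0" --pt "100 0 -0.085 0 0 0 0" --pt "100 0 -0.12 0 0 0 0"

```text
clock: 30.27
position: [0.527, -0.0318, 0.1865]
ee_rot: [0.696, -0.123, 0.124, -0.696]
ft_force: [2.0, 0.3, 0.6]
grip_width: 1.002
```

Request:
send_rows --pt "100 -0.02 0 0 0 0 0" --pt "100 -0.05 0 0 0 0 0" --pt "100 -0.05 0 0 0 0 0" --pt "100 -0.05 0 0 0 0 0" --pt "100 -0.05 0 0 0 0 0"

```text
clock: 30.68
position: [0.4808, -0.0138, 0.1848]
ee_rot: [-0.696, 0.123, -0.123, 0.697]
ft_force: [-0.0, -0.3, 0.3]
grip_width: 1.0
```

```bash
python3 -c "
from rel import *
plan(.527,-.031,.065,70)
c,P=snap('w20')
relrep(P,'flange',box=(-.045,.045,-.045,.045),z0=.078,z1=.09)
relrep(P,'lug',box=(-.02,.02,.035,.08))
relrep(P,'tall',box=(.034,.1,-.03,.03))
relrep(P,'low',box=(-.1,-.033,-.03,.03))
import workcell
for n in ['scene','top']:
  c=workcell.camera(n);cv2.imwrite(f'pics/{n}1.png',c['pixels'][:,:,::-1]);np.savez(f'pics/{n}1.npz',**c)
  P=cloud(c);print(n)
  O=(.528,-.0312) if n=='scene' else (.5305,-.0302)
  relrep(P,'flange',O,box=(-.045,.045,-.045,.045),z0=.078,z1=.09)
  relrep(P,'lug',O,box=(-.02,.02,.034,.08))
  relrep(P,'tall',O,box=(.034,.1,-.03,.03))
  relrep(P,'low',O,box=(-.1,-.034,-.03,.03))
a=np.load('pics/scene1.npz')['pixels'][130:290,170:350,::-1];cv2.imwrite('pics/s1c.png',cv2.resize(a,(675,600)))
"
```

```text
t 30.68 pos [ 0.4808 -0.0138  0.1848] psi 70.0 grip 1.0 F [-0.  -0.3  0.3] j [-0.91  0.02  0.87  1.93 -0.02  1.2   1.19]
PLAN [ 0.0492  0.1198 -0.0005] [-0.0014 -0.0004  0.0008] rows>= 3.1
flange 2733 ctr [ 0.5 -0.2] size [61.1 61. ] longdir 75.6 zmax 0.086 topmean [-0.0005  0.0013  0.0845] mean [-0.0008  0.0016  0.0842]
lug 718 ctr [-0.9 49.4] size [28.6 10.9] longdir 89.4 zmax 0.0562 topmean [-0.0012  0.0496  0.0545] mean [-0.0029  0.0501  0.0448]
tall 351 ctr [62.1  0.3] size [10.9 42.1] longdir 179.5 zmax 0.0614 topmean [0.0446 0.0013 0.0593] mean [0.0596 0.0029 0.0388]
low 489 ctr [-47.4   0.8] size [10.9 28.8] longdir 179.8 zmax 0.0477 topmean [-0.0381  0.0008  0.0459] mean [-0.0462  0.002   0.0344]
scene
flange 322 ctr [1.7 0.8] size [61.4 62.4] longdir 179.8 zmax 0.0886 topmean [0.002  0.0012 0.086 ] mean [0.004  0.002  0.0848]
lug 188 ctr [-0.8 49.3] size [16.2 31.7] longdir 96.1 zmax 0.0585 topmean [-0.      0.0492  0.0561] mean [0.001  0.0508 0.0399]
tall 210 ctr [59.   0.6] size [14.7 50. ] longdir 177.7 zmax 0.0629 topmean [0.0411 0.0014 0.061 ] mean [0.057  0.0025 0.039
[... 580 characters left out ...]

                                                            ~~~~~~~~~~~~~^^^^^^^^^^^
    return _quantile_unchecked(
        a, q, axis, out, overwrite_input, method, keepdims, weights)
    return _ureduce(a,
                    func=_quantile_ureduce_func,
    ...<5 lines>...
                    overwrite_input=overwrite_input,
                    method=method)
    r = func(a, **kwargs)
    result = _quantile(arr,
                       quantiles=q,
    ...<2 lines>...
                       out=out,
                       weights=wgt)
    slices_having_nans = np.isnan(arr[-1, ...])
                                  ~~~^^^^^^^^^
IndexError: index -1 is out of bounds for axis 0 with size 0
```

View pics/w20.png

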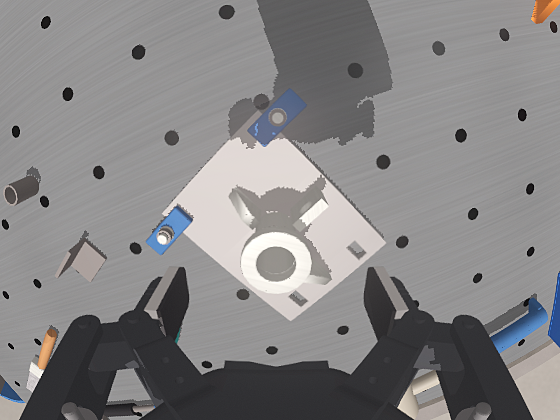

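```bash
python3 -c "
from rel import *
d=load('scene1');cv2.imwrite('pics/s1c.png',cv2.resize(d['pixels'][130:290,170:350,::-1],(675,600),interpolation=cv2.INTER_CUBIC))
P=cloud(d);relrep(P,'tube',box=(-.024,.024,-.024,.024),z0=.03,z1=.066)
"
```

```text
tube 171 ctr [2.3 1.9] size [42.9 39.3] longdir 62.4 zmax 0.0655 topmean [0.0003 0.0008 0.063 ] mean [0.0086 0.0096 0.0493]
```

View pics/s1c.png

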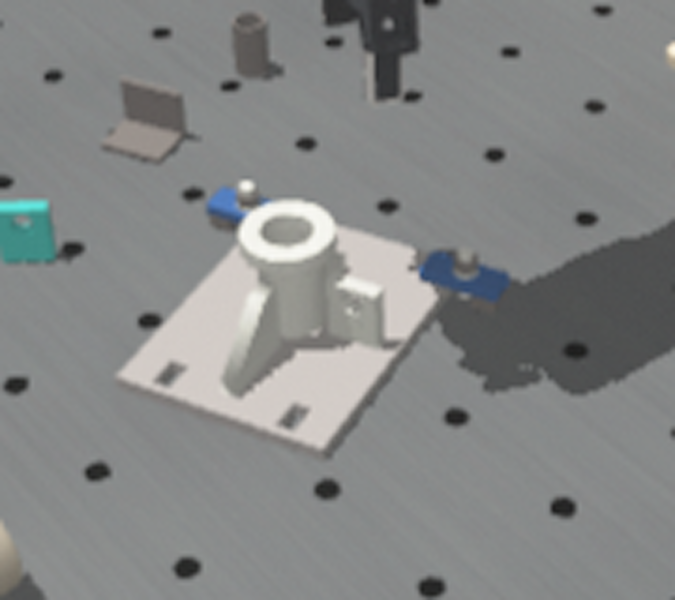

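The scene view shows the pedestal assembled: tall gusset on the slotted side, lug to the left, flange flat on top, and both offcuts standing untouched. The robot is clear, so I'm handing in.

```bash
python3 -c "
from workcell import *
print(hand_in())"
```

```text
the job is handed in; nothing more can be done
None
```

The pedestal is fitted up on the base plate and the job is handed in at about 31 s of the 115 s. `hand_in()` gave no verdict.

My last measurements, taken from the wrist and scene cameras (calibration good to about 2 mm) in the plate's frame:

| Part | Measured position | Limit |
|---|---|---|
| Tube | about 1 mm from the bore's axis, top at z ≈ 70 mm | 8 mm |
| Flange | about 1 mm off centre, flat, top at z ≈ 84 mm | 8 mm |
| Tall gusset | square edge at about x = +27 mm, within 1 mm of the centre line | 33 mm from the tube's axis, 10 mm off line |
| Low gusset | square edge at about x = −25.5 mm, within 1 mm of the centre line | 33 mm from the tube's axis, 10 mm off line |
| Lug | centre at y ≈ +45.5 mm, x ≈ −1 mm | 51 mm from the tube's axis, 10 mm off line |

- **Angles:** in the wrist views the gussets and the lug were within about 1° of the required directions.
- **Gap at the lug:** it stands about 6 mm off the tube wall, looser than the gussets (about 4–5 mm) but inside the limit.
- **Leftovers:** both offcuts still stood where they were in the last picture, and I moved none of the coloured look-alikes.
- **Checks that failed or disagreed:**
  - The final top-camera check failed because the arm blocked the view.
  - The first top-camera positions read about 2–3 mm off the wrist camera's, so I placed everything by the wrist readings.
  - In the scene camera the low gusset was mostly hidden (22 points, apparently 6 mm off line), and the partly hidden lug read 6° off. I discounted both because the wrist view showed both straight and on line.

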